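# Pack the burr basket and screw the jar shut

### The job

Stand the burr basket fully down inside the jar in the bench stand. Then set the blue cap level on the jar's mouth, turn it backwards (anticlockwise seen from above) until you feel its lugs drop into the thread, and screw it down clockwise fully home against the stop. Let go, and neither knock over nor shift the bottle, tub, handpiece and implant case around the work.

Things in the scene. Friction and masses are not known exactly. Their poses are not given: they have to be found in the camera images.
- mouth (a point): Centre of the jar's open mouth at rim height, 130 mm above the table. Clear jar, 98 mm outside diameter, mouth 69 mm inside, neck 77 mm outside with bevelled rim and white thread. Held firmly in a black cup on a round dark base (120 mm diameter); it neither moves nor turns. z up; its yaw is the stand's only: the jar stands at any angle, so where its thread begins is not known.
- jar_floor (a point): Centre of the jar's inner floor, 98 mm straight below point mouth; the basket's underside comes to rest here. The jar is 91 mm wide inside below its 30 mm high neck.
- thread_top (a point): On the jar's axis, 4 mm below the rim, level with the tops of the stop ribs and the beginnings of the teeth. Four starts 90 degrees apart, right-handed, standing 4.5 mm out of the neck. Seen from above, clockwise: a 20 degree gap, a tooth 67 degrees long that falls 4 mm, an upright stop rib 3 degrees wide, the next gap. A lug on top of a tooth is blocked clockwise by the rib.
- thread_ledge (a point): On the jar's axis, 14.5 mm below the rim: level of the ledge in the gaps. A lug riding on a tooth and turned anticlockwise climbs it (up to 4 mm) and drops off its beginning onto this ledge; a little further it meets the rib. Turned clockwise from there it goes under the tooth (groove 6.5 mm high) and follows the ledge 4 mm down to the stop.
- cap: Blue deep screw cap, open side down on the table at the start. Skirt 94 mm outside, 88 mm inside diameter, 22 mm high; dome 67 mm in diameter up to 44 mm; grip bar on top. Origin at the centre of the skirt's lower edge, z up. About 0.13 kg. Origin below the rim when riding on the thread: 4 to 8 mm; dropped into it: 14.5 mm; screwed home: 18 mm.
- cap_lugs (a point): On the cap's axis, 2 mm above its origin, mid-height of its four inner lugs (on cap +x, +y, -x, -y; 4.5 mm high, 7 mm wide, round-edged, reaching in to 79 mm diameter, flush with the lower edge). From landing at most 80 degrees anticlockwise until they drop (none over the gaps; from the ribs they first fall onto the teeth), then 68 to 78 degrees clockwise to the stop.
- cap_bar (a point): Centre of the cap's straight grip bar, 55.5 mm above the cap's origin, axes as the cap's. Bar 62 mm long (cap x), 14 mm thick (cap y), from 44 to 67 mm above the origin; white pointer on its +x end. The cap turns and slides freely and falls into the thread by its own weight when the grip does not hold it up; it stops hard at either end of its travel.
- basket: Steel wire basket with five cranial burrs, upright on the table; 62 mm diameter, 71 mm high, with a central stem and a white upright grip tab 28 mm long (basket x), 10 mm thick (basket y), from 82 to 116 mm above the origin. Origin at the centre of its underside, z up. About 0.16 kg. Fully down, the underside is 98 mm below the rim and the tab stands 18 mm above it.
- basket_tab (a point): Grip point of the basket's tab: 106 mm straight above the basket's origin, 10 mm below the tab's top; axes as the basket's.
- bottle: Amber bottle with a white cap, upright, 66 mm diameter, 190 mm high, loose bystander near the stand. Origin at the centre of its underside.
- wipes_tub: White tub with an orange band and grey lid, upright, 70 mm diameter, 132 mm high, loose bystander near the cap's start. Origin at the centre of its underside.
- handpiece: Drill handpiece lying on two small rubber feet along its own x, 180 mm long, 30 mm wide and high, loose bystander near the basket's start. Origin under its middle, at table height.
- implant_case: Flat grey case with small blue mesh plates on it, 95 x 130 x 25 mm (x, y, z), loose bystander. Origin at the centre of its underside.
- skull_rest: White model skull on a round black rest, fixed obstacle, 184 mm diameter at the table, 160 mm high. Origin at the centre of its underside.
Mind the look-alikes: they are no part of the job. Leave any yellow look-alike of the basket alone.

How it is judged:
By the outcome, as a careful person would: the job done as asked, in the order asked, and still so for the second after the job is handed in, with the robot touching nothing.
It also fails if it takes over 69 s, if anything falls off the work surface, if the arm or the gripper's body presses on something with over 40 N, if the wrist force passes 120 N, or if a joint passes its speed limit or range.

### The arm

A 6-joint arm with a two-finger parallel gripper is mounted at the origin on the work surface. World frame = base frame: x ahead of the robot, y to its left, z up, the work surface at z = 0. Lengths are in mm, angles in degrees, forces in N, time in s.
With the tool pointing down it reaches from about 350 to 850 mm from the base axis. Payload 8.1 kg.
Tool frame: the origin (TCP) lies on the centre line of the jaws, within the pads' length; the fingertips stand 8 mm ahead of it and the grasp point (between the pads) lies 11 mm behind it; x points along the fingers, z is the direction in which the jaws open and shut, and the axes are right-handed (so a half turn about x gives the same grasp; the last joint's range is limited). The gripper opens to 85 mm and grips with 20 to 120 N. Pads are 22 mm wide; open, the fingers measure 114 mm over their backs; the gripper's body (76 mm by 85 mm) begins 54 mm behind the grasp point. The pads swing forward as they close: fully open they stand 13 mm farther back than shut.
Start: joints at [64.206, 7.471, 85.268, -0, 87.261, -4.893], TCP at [214.036, 560.53, 239.292] pointing down, gripper open.
Joint ranges: [-169.43, 169.43], [-51.17, 129.36], [1.28, 143.12], [-76.62, 256.62], [0, 156.53], [-152.29, 152.29]. Speed limits (degrees/s): [136.94, 136.94, 159.86, 180, 180, 180].

### API

Orientations are given as [roll, pitch, yaw] about the fixed x, y, z axes, in that order (R = Rz(yaw) Ry(pitch) Rx(roll)).
In Python, from bench import r, vision, order gives the robot as it stands. The module is installed in compiled form; this text tells all that it offers.
- The arm moves only by the shell command python3 -m jog 'ROWS' [FORCE]. ROWS is JSON, a list of rows, each a list of 3 entries, a list of its own where there are three numbers: the shift along the world's x, y, z in m, then the turn, a rotation vector about the world's x, y, z in rad, then the opening, from -1 (shut) to 1 (fully open). A call has 1 to 5 rows; each row is the pose to reach, as a shift and turn from the pose commanded when the call began; what a row does not reach only later rows make up. A row lasts 1/12 s, in which the tool goes at most 41.7 mm and 7.16 degrees, less where a joint would pass 70% of its speed; a pose out of reach is approached as far as the arm can. A call with a gripper value outside its range is refused whole. The fingers move at their own pace and stop on an object; FORCE is the grip in N (left out, the last holds). Time passes only in rows, so rows that repeat a pose let the fingers close. It gives the time, the measured TCP pose, the force and the opening at its end, in the units of the state.
- r.sense(): the state, without advancing time (a new reading comes with each control period).
- vision.snapshot(name): name is "scene" or "top" or "wrist"; returns the picture (400x640x3 uint8, red, green, blue); there is no depth.
- vision.camera_model(name): a dict with "fov_y" (degrees; the focal length in pixels is half the picture's height over the tangent of half this angle, whatever the lens; pixels are square), "cx", "cy" (the principal point, pixels), "world_to_cam" (4x4, takes a point from world to camera coordinates). Camera axes: x right, y down, z forward; pixel columns grow to the right and rows downward; lengths in mm; the calibration is good to about 2 mm. A picture is of the moment at which its call begins: read the wrist's pose just before it. camera_model takes no time and is no camera call; for the wrist camera it gives the pose at the moment of the call.
- order.hand_in(): hands the job in, once; it reports no verdict.
The state is a dict: "time": time; "joint_pos": joint angles; "qd": joint speeds; "joint_efforts": joint torques, N m; "tool_pos": TCP position; "tcp_rot": TCP orientation; "ft_force": force on the tool from outside, world axes, zero at the start; "wrist_torque": the same for the moment, N m; "finger_gap": finger opening in mm.
Only numpy, scipy, OpenCV 4.12 (cv2) and the standard library are available. Lean on these libraries where they do the work, as an engineer would, in place of code of your own. Each camera call takes 0.05 s, during which the arm holds its last target.

## Working session

There is one attempt and no reset: what is moved stays moved. The work goes in short steps, Python scripts to look and compute and a shell command to move; the robot and the scene stay as the last step left them, time stands still between calls to the robot, and variables do not carry over. Pictures are saved under pics/ and viewed, and the job is handed in when it is done.

```bash
mkdir -p pics; ls
python3 - <<'E'
from bench import r,vision,order
import cv2
s=r.sense()
for k,v in s.items(): print(k,v)
for n in ["scene","top","wrist"]:
    m=vision.camera_model(n); print(n,m)
    im=vision.snapshot(n); cv2.imwrite(f"pics/{n}0.png",im[:,:,::-1])
E
```

```text
pics
time 0.0
joint_pos [ 6.42072989e+01  7.51438252e+00  8.53300998e+01  1.81733886e-03
  8.72598303e+01 -4.89299901e+00]
qd [ 0.02800187  0.10684732 -0.019328    0.02517357  0.03110999 -0.02290934]
joint_efforts [ 5.42020134e-04 -5.69382405e+01 -5.00562286e+01 -2.60249553e-04
  1.43682034e-02  3.41125690e-05]
tool_pos [213.77730872 560.0590488  238.24410051]
tcp_rot [ 174.11012178   89.89567155 -116.78966882]
ft_force [-0.16194929 -0.28721117  0.64047636]
wrist_torque [2.55461459e-02 2.83170809e-02 3.71135600e-05]
finger_gap 85.50030572183825
scene {'fov_y': 54.51252506199703, 'cx': 317.752169359661, 'cy': 198.43928753457814, 'world_to_cam': array([[ 4.37853122e-01,  8.98725701e-01,  2.40157931e-02,
        -2.81704015e+02],
       [ 4.96448821e-01, -2.19423316e-01, -8.39876167e-01,
        -1.97122482e+02],
       [-7.49548672e-01,  3.79665014e-01, -5.42246498e-01,
         1.59613354e+03],
       [ 0.00000000e+00,  0.00000000e+00,  0.00000000e+00,
         1.00000000e+00]])}
top {'fov_y': 47.19702403407216, 'cx': 327.9001988884877, 'cy': 189.41897623496672, 'world_to_cam': array([[ 1.52619963e-03, -9.99951649e-01,  9.71444858e-03,
         1.39243982e+01],
       [-9.97290991e-01, -2.23641169e-03, -7.35233101e-02,
         5.75405474e+02],
       [ 7.35414806e-02, -9.57592081e-03, -9.97246184e-01,
         1.37337863e+03],
       [ 0.00000000e+00,  0.00000000e+00,  0.00000000e+00,
         1.00000000e+00]])}
wrist {'fov_y': 68.71260029543724, 'cx': 317.2864478601217, 'cy': 198.1804192392556, 'world_to_cam': array([[ 3.58301010e-01,  9.33603444e-01, -2.23521093e-03,
        -5.99338860e+02],
       [ 8.91707833e-01, -3.41511048e-01,  2.97030882e-01,
        -3.83322446e+01],
       [ 2.76545705e-01, -1.08419620e-01, -9.54865257e-01,
         3.80742471e+02],
       [ 0.00000000e+00,  0.00000000e+00,  0.00000000e+00,
         1.00000000e+00]])}
```

View pics/scene0.png

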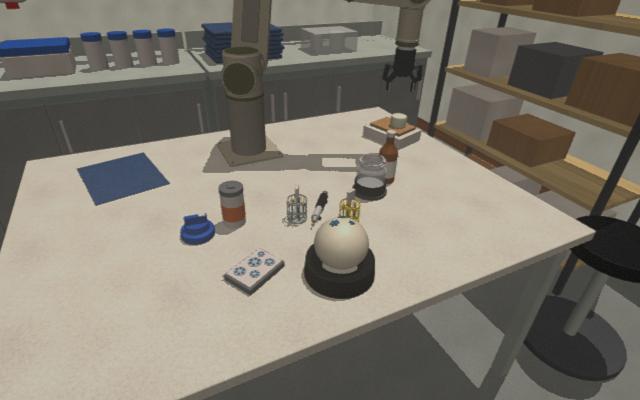

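View pics/top0.png

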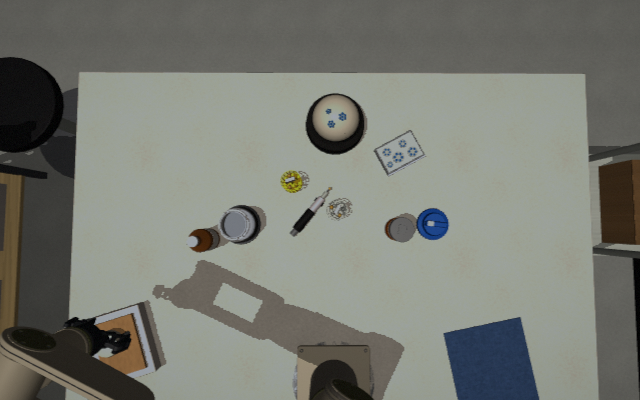

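View pics/wrist0.png

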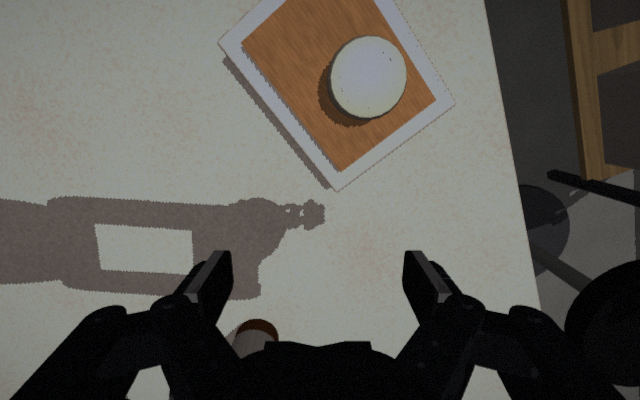

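The scene view shows the jar at (371,175), the blue cap at (198,230), the steel basket at (297,207) and the yellow one at (349,210). In the top view these are the jar (240,224), cap (433,224), steel basket (340,209) and yellow basket (294,181).
- **Basket candidates:** steel (340,209) and yellow (294,181), so I choose steel.
- **Cap candidates:** blue (433,224), the tub lid (400,229) and the white dish on the tray at the left (wrist view 368,77), so I choose blue with the bar.

I'll check both choices in close crops.

```bash
cat > h.py <<'E'
import numpy as np,cv2
from bench import r,vision,order
def P(m,p):
    W=m['world_to_cam'];f=200/np.tan(np.radians(m['fov_y']/2))
    c=W[:3,:3]@np.asarray(p,float)+W[:3,3]
    return np.array([m['cx']+f*c[0]/c[2],m['cy']+f*c[1]/c[2]])
def ray(m,u,v):
    W=m['world_to_cam'];f=200/np.tan(np.radians(m['fov_y']/2))
    R=W[:3,:3];o=-R.T@W[:3,3];d=R.T@np.array([(u-m['cx'])/f,(v-m['cy'])/f,1]);return o,d/np.linalg.norm(d)
def Z(m,u,v,z):
    o,d=ray(m,u,v);return o+d*(z-o[2])/d[2]
def two(m1,p1,m2,p2):
    o1,d1=ray(m1,*p1);o2,d2=ray(m2,*p2)
    t=np.linalg.lstsq(np.array([d1,-d2]).T,o2-o1,rcond=None)[0]
    a,b=o1+d1*t[0],o2+d2*t[1];return (a+b)/2,np.linalg.norm(a-b)
E
python3 - <<'E'
import cv2
t=cv2.imread('pics/top0.png');s=cv2.imread('pics/scene0.png')
def c(im,x,y,w,h,k): return cv2.resize(im[y:y+h,x:x+w],(w*k,h*k),interpolation=cv2.INTER_CUBIC)
cv2.imwrite('pics/ct.png',c(t,180,160,280,100,2))
a=c(t,265,165,100,70,4);b=c(t,380,195,80,50,5)
cv2.imwrite('pics/cb.png',cv2.vconcat([a,b]))
cv2.imwrite('pics/cs.png',cv2.vconcat([c(s,170,175,200,75,4),cv2.resize(s[130:205,330:430],(800,300*2)[:2] if 0 else (800,300))]))
E
```

```text
(no output)
```

View pics/cb.png

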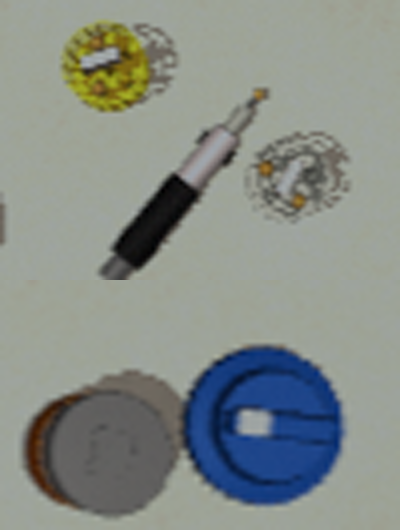

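View pics/cs.png

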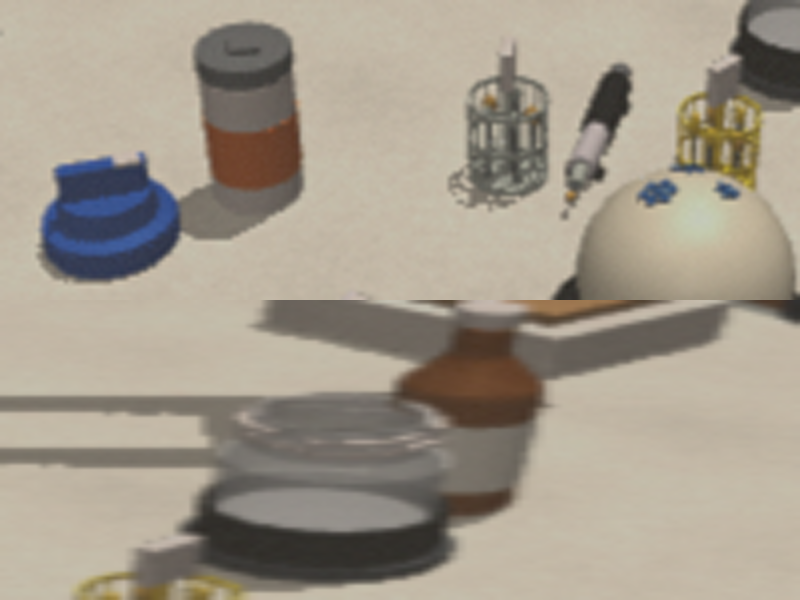

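View pics/ct.png

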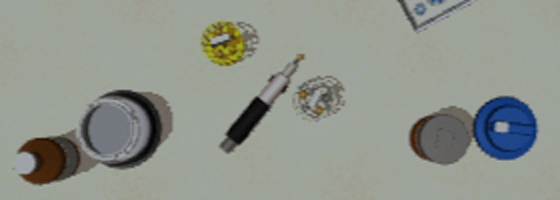

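Run:
```python
from h import *
np.set_printoptions(precision=1,suppress=True)
t=vision.camera_model('top');s=vision.camera_model('scene');w=vision.camera_model('wrist')
it=cv2.imread('pics/top0.png')
hsv=cv2.cvtColor(it,cv2.COLOR_BGR2HSV)
b=cv2.inRange(hsv,(100,150,60),(125,255,255)); b[:, :380]=0;b[:,460:]=0;b[:195]=0;b[250:]=0
c=max(cv2.findContours(b,0,1)[0],key=cv2.contourArea);e=cv2.fitEllipse(c);print('cap ell',e)
print('cap',Z(t,*e[0],22), 'radius mm', np.linalg.norm(Z(t,e[0][0]+e[1][0]/2,e[0][1],22)-Z(t,*e[0],22)))
print('pointer at z67',Z(t,380+253/5,195+(422-280)/5,67))
print('tab top',Z(t,338.3,209.2,116),two(t,(338.3,209.2),s,(297,186)))
print('basket ctr z71',Z(t,265+288/4,165+178/4,71))
# jar
print('jar rim', Z(t,180+112/2,160+128/2,130))
for n,m in(('t',t),('s',s),('w',w)):
    print(n,'cam pos',ray(m,m['cx'],m['cy'])[0], 'axis',ray(m,m['cx'],m['cy'])[1])
from scipy.spatial.transform import Rotation as Ro
st=r.sense();R=Ro.from_euler('xyz',st['tcp_rot'],degrees=True).as_matrix()
print(R); print('cam in tool',R.T@(ray(w,0,0)[0]-st['tool_pos']), R.T@ray(w,w['cx'],w['cy'])[1])
```

```text
cap ell ((432.19775390625, 223.73983764648438), (29.53791046142578, 30.48098373413086), 125.28627014160156)
cap [ 471.6 -301.6   22. ] radius mm 44.92436374164102
pointer at z67 [ 472.6 -286.2   67. ]
tab top [512.3 -13.6 116. ] (array([513.5, -11. , 115.4]), np.float64(5.660800187238552))
basket ctr z71 [512.8 -11.2  71. ]
jar rim [470.2 272.  130. ]
t cam pos [ 472.8   28.4 1411.8] axis [ 0.1 -0.  -1. ]
s cam pos [1417.6 -396.1  706.7] axis [-0.7  0.4 -0.5]
w cam pos [143.6 587.8 373.7] axis [ 0.3 -0.1 -1. ]
[[-0.  -0.9  0.4]
 [-0.   0.4  0.9]
 [-1.   0.  -0. ]]
cam in tool [-135.3   75.5    0.6] [ 1.  -0.3 -0. ]
```

Run:
```python
from h import *
np.set_printoptions(precision=1,suppress=True)
t=vision.camera_model('top');s=vision.camera_model('scene')
print('tub lid',Z(t,380+117/5,195+(452-280)/5,132))
print('bottle cap',Z(t,180+23/2,160+163/2,190))
print('bottle cap scene',Z(s,330+490/8,130+(308-300)/4,190))
for p in [(100,272),(250,100)]: print('hp',Z(t,265+p[0]/4,165+p[1]/4,20))
print('yellow',Z(t,265+100/4,165+60/4,116))
it=cv2.imread('pics/top0.png')
cv2.imwrite('pics/jar.png',cv2.resize(it[195:260,180:270],None,fx=8,fy=8,interpolation=cv2.INTER_CUBIC))
# predicted basket hover project
```

```text
tub lid [ 455.8 -194.7  132. ]
bottle cap [423.9 377.4 190. ]
bottle cap scene [431.8 374.3 190. ]
hp [443.  129.4  20. ]
hp [573.7  16.2  20. ]
yellow [595.  123.6 116. ]
```

View pics/jar.png

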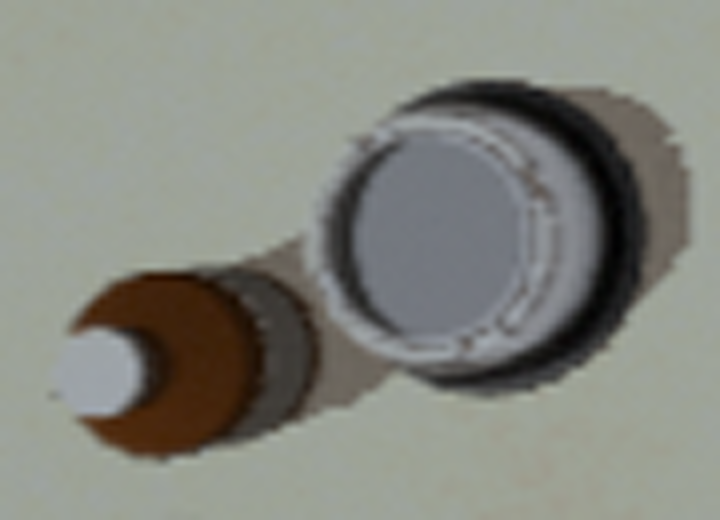

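The tub centre is at about (456,-195), the bottle at about (428,376), the jar at about (470,272) and the basket tab at about (512,-13). I'll move above the jar first for a close wrist view.

```bash
python3 -m jog '[[[0.026,-0.029,0.004],[0,0,0],1],[[0.052,-0.058,0.008],[0,0,0],1],[[0.078,-0.087,0.012],[0,0,0],1],[[0.104,-0.116,0.016],[0,0,0],1],[[0.130,-0.145,0.020],[0,0,0],1]]' 40; python3 -m jog '[[[0.026,-0.029,0.004],[0,0,0],1],[[0.052,-0.058,0.008],[0,0,0],1],[[0.078,-0.087,0.012],[0,0,0],1],[[0.104,-0.116,0.016],[0,0,0],1],[[0.126,-0.143,0.021],[0,0,0],1]]'
```

```text
time: 0.57
tool_pos: [344.6, 414.0, 259.2]
tcp_rot: [163.1, 90.0, -127.7]
ft_force: [0.8, 0.9, -0.0]
finger_gap: 86.0
time: 0.98
tool_pos: [471.1, 270.5, 280.0]
tcp_rot: [159.4, 90.0, -131.5]
ft_force: [0.5, 0.1, 0.8]
finger_gap: 85.7
```

```bash
python3 -m jog '[[[0,0,0],[0,0,0],1],[[0,0,0],[0,0,0],1],[[0,0,0],[0,0,0],1]]'
cat > snap.py <<'E'
import sys;from h import *;import json
n,o=sys.argv[1:3]
st=r.sense();m=vision.camera_model(n);im=vision.snapshot(n)
cv2.imwrite(f'pics/{o}.png',im[:,:,::-1])
np.savez(f'pics/{o}.npz',**m)
print(round(st['time'],2),np.round(st['tool_pos'],1),np.round(st['tcp_rot'],1),np.round(st['ft_force'],1),np.round(st['wrist_torque'],2),round(st['finger_gap'],1))
E
python3 snap.py wrist w1
```

```text
time: 1.23
tool_pos: [469.7, 272.7, 279.9]
tcp_rot: [101.2, 89.9, 170.2]
ft_force: [0.6, -0.0, -1.0]
finger_gap: 85.2
1.23 [469.7 272.7 279.9] [101.2  89.9 170.2] [ 0.6 -0.  -1. ] [0.02 0.   0.01] 85.2
```

View pics/w1.png

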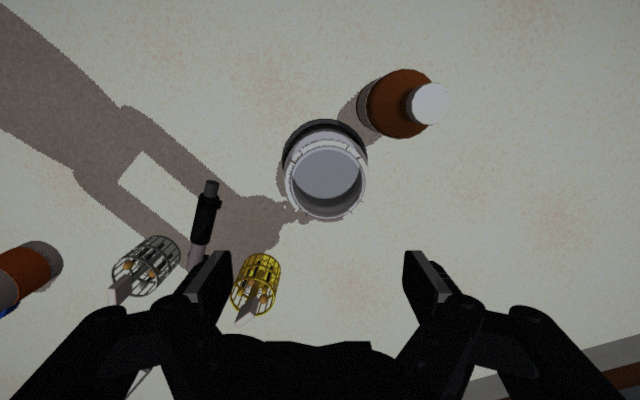

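The wrist view shows the jar rim at about (326,178), the bottle at (405,103), the steel basket at (145,265) and the yellow one at (258,285).

Run:
```python
import cv2
im=cv2.imread('pics/w1.png');cv2.imwrite('pics/w1j.png',cv2.resize(im[110:235,260:390],None,fx=4.5,fy=4.5,interpolation=cv2.INTER_CUBIC))
```

```text
(no output)
```

View pics/w1j.png

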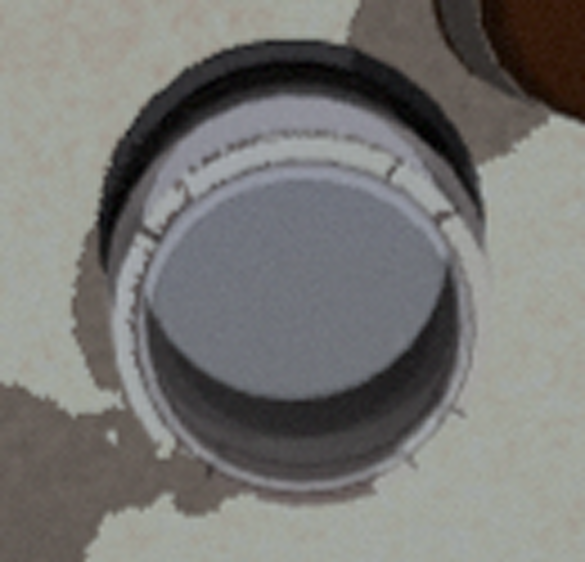

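Run:
```python
from h import *
np.set_printoptions(precision=1,suppress=True)
m=dict(np.load('pics/w1.npz'))
def q(x,y): return Z(m,260+(x+.5)/4.5-.5,110+(y+.5)/4.5-.5,130)
L,Rr,B,T=q(146,325),q(462,325),q(301,483),q(303,172)
print(L,Rr,B,T,np.linalg.norm(L-Rr),np.linalg.norm(B-T),(L+Rr)/2,(B+T)/2)
L,Rr,B=q(131,330),q(476,330),q(301,492)
print('outer',(L+Rr)/2,np.linalg.norm(L-Rr))
# base ellipse on dark cup
im=cv2.imread('pics/w1.png');
for z,p in ((0,(293,38)),):pass
# project hypothesized rim circle for check overlays
big=cv2.resize(im[110:235,260:390],None,fx=4.5,fy=4.5,interpolation=cv2.INTER_CUBIC)
c=np.array([470,273.5])
for rad,z,col in((34.5,130,(0,0,255)),(45.5,32,(0,255,0)),(60,0,(255,0,0))):
  for a in np.radians(np.arange(0,360,6)):
    u=P(m,[c[0]+rad*np.cos(a),c[1]+rad*np.sin(a),z]); cv2.circle(big,tuple(int(k) for k in ((u-[260,110]+.5)*4.5-.5)),2,col,-1)
cv2.imwrite('pics/ov1.png',big)
# top view check
t=vision.camera_model('top');it=cv2.imread('pics/top0.png')
big=cv2.resize(it[195:260,180:270],None,fx=8,fy=8,interpolation=cv2.INTER_CUBIC)
for rad,z,col in((34.5,130,(0,0,255)),(60,0,(255,0,0))):
  for a in np.radians(np.arange(0,360,6)):
    u=P(t,[c[0]+rad*np.cos(a),c[1]+rad*np.sin(a),z]); cv2.circle(big,tuple(int(k) for k in ((u-[180,195]+.5)*8-.5)),2,col,-1)
cv2.imwrite('pics/ov2.png',big)
```

```text
[457.  250.7 130. ] [482.2 316.4 130. ] [504.6 269.8 130. ] [437.8 295.2 130. ] 70.44879363381585 71.53462716194387 [469.6 283.6 130. ] [471.2 282.5 130. ]
outer [470.6 283.1 130. ] 77.00324448496602
```

View pics/ov1.png

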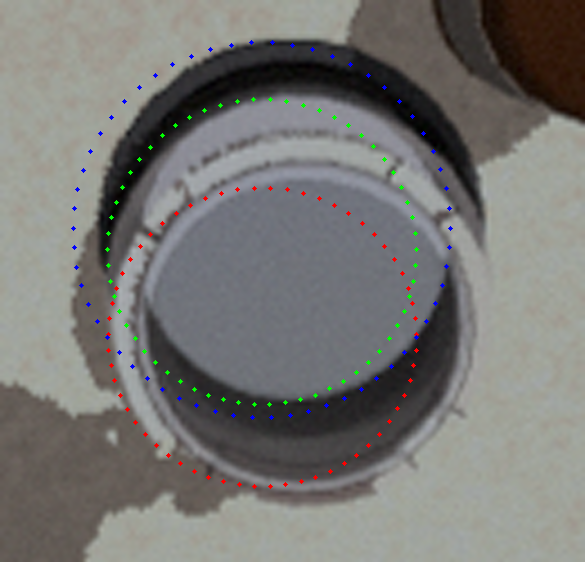

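View pics/ov2.png

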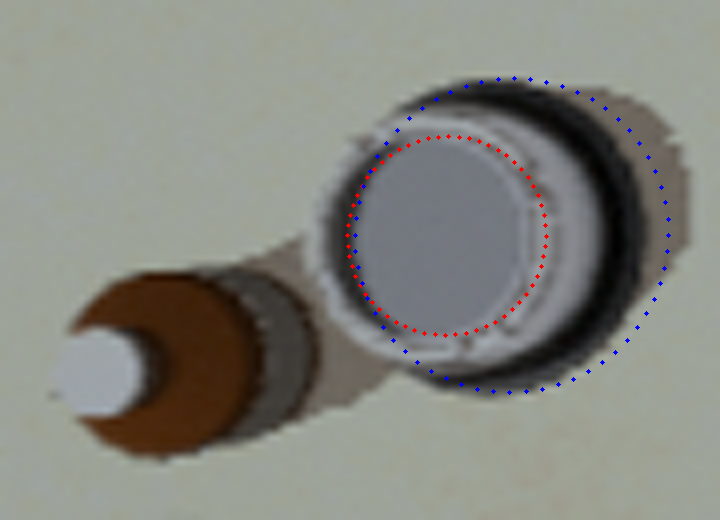

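```bash
cat > ov.py <<'E'
from h import *
def ov(m,im,box,k,circs,out):
    x,y,w,h=box
    big=cv2.resize(im[y:y+h,x:x+w],None,fx=k,fy=k,interpolation=cv2.INTER_CUBIC)
    for c,rad,z,col in circs:
        for a in np.radians(np.arange(0,360,5)):
            u=P(m,[c[0]+rad*np.cos(a),c[1]+rad*np.sin(a),z]); cv2.circle(big,tuple(int(q) for q in ((u-[x,y]+.5)*k-.5)),1,col,-1)
    cv2.imwrite(out,big)
E
python3 - <<'E'
from ov import *
t=vision.camera_model('top');it=cv2.imread('pics/top0.png')
c=[470.5,283]
C=[(c,34.5,130,(0,0,255)),(c,60,0,(255,0,0))]
ov(t,it,(180,195,90,65),6,C,'pics/a.png')
ov(dict(np.load('pics/w1.npz')),cv2.imread('pics/w1.png'),(260,110,130,125),4,C+[(c,38.5,130,(0,255,255))],'pics/b.png')
ov(vision.camera_model('scene'),cv2.imread('pics/scene0.png'),(330,130,100,75),5,C,'pics/c.png')
a,b,d=[cv2.imread(f'pics/{n}.png') for n in 'abc']
H=600;o=np.zeros((900,1100,3),np.uint8)
o[:390,:540]=a;o[400:400+500,:520]=b;o[:375,560:1060]=d
cv2.imwrite('pics/abc.png',cv2.resize(o,(733,600)))
E
```

```text
(no output)
```

View pics/abc.png

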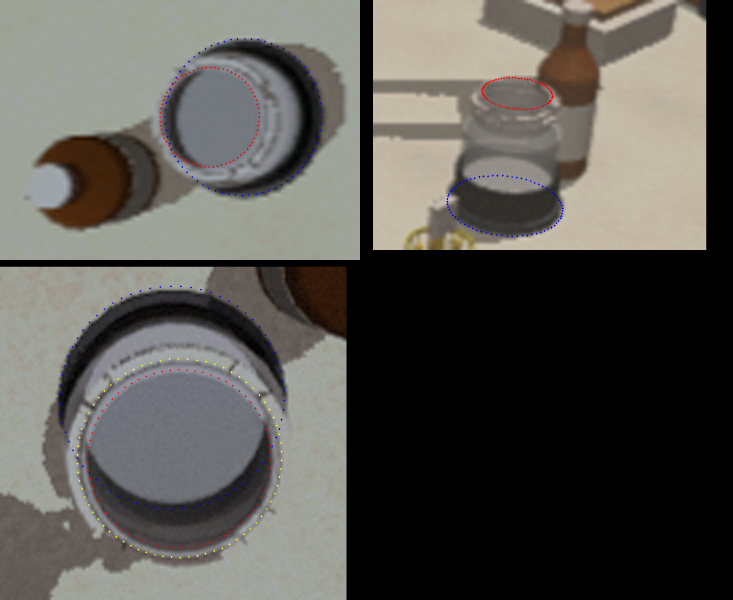

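The jar axis at (470.5, 283) agrees in all three views. Next I move over the basket for a close view.

```bash
python3 -m jog '[[[0.005,-0.036,0],[0,0,0],1],[[0.010,-0.072,0],[0,0,0],1],[[0.016,-0.108,0],[0,0,0],1],[[0.021,-0.144,0],[0,0,0],1],[[0.026,-0.180,0],[0,0,0],1]]'; python3 -m jog '[[[0.006,-0.036,0],[0,0,0],1],[[0.011,-0.072,0],[0,0,0],1],[[0.016,-0.104,0],[0,0,0],1],[[0.016,-0.104,0],[0,0,0],1],[[0.016,-0.104,0],[0,0,0],1]]'; python3 snap.py wrist w2
```

```text
time: 1.7
tool_pos: [495.3, 92.7, 280.0]
tcp_rot: [71.7, 90.0, 141.0]
ft_force: [0.9, -1.3, 0.3]
finger_gap: 85.7
time: 2.12
tool_pos: [511.8, -11.5, 279.9]
tcp_rot: [84.1, 90.0, 153.1]
ft_force: [0.3, 1.2, 0.7]
finger_gap: 85.3
2.12 [511.8 -11.5 279.9] [ 84.1  90.  153.1] [0.3 1.2 0.7] [ 0.02 -0.02  0.06] 85.3
```

View pics/w2.png

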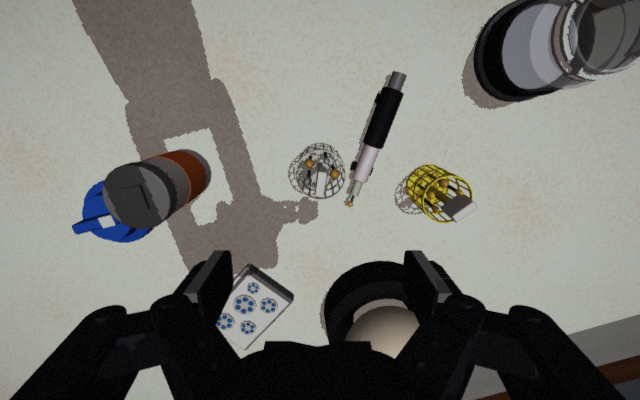

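Run:
```python
import cv2
im=cv2.imread('pics/w2.png');cv2.imwrite('pics/w2b.png',cv2.resize(im[135:210,280:360],None,fx=8,fy=8,interpolation=cv2.INTER_CUBIC))
```

```text
(no output)
```

View pics/w2b.png

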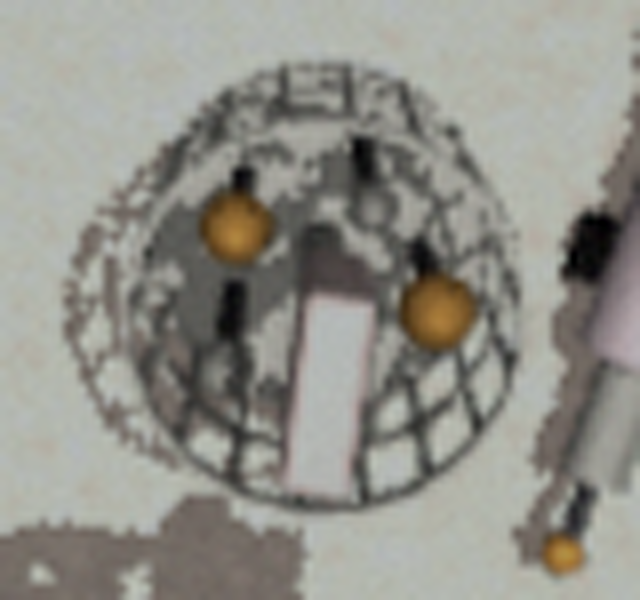

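The close crop shows the steel basket with burrs. The corners of its white tab top are at crop (308,292), (374,294), (350,498) and (285,490).

Run:
```python
from ov import *
np.set_printoptions(precision=1,suppress=True)
m=dict(np.load('pics/w2.npz'))
p=np.array([Z(m,280+(x+.5)/8-.5,135+(y+.5)/8-.5,116) for x,y in((308,292),(374,294),(350,498),(285,490))])
print(p,p.mean(0)); l=(p[2]+p[3]-p[0]-p[1])/2;w=(p[1]+p[2]-p[0]-p[3])/2
print('len',np.linalg.norm(l),np.linalg.norm(w),'yaw',np.degrees(np.arctan2(l[1],l[0])),np.degrees(np.arctan2(w[1],w[0])))
from scipy.spatial.transform import Rotation as Ro
st=r.sense();R=Ro.from_euler('xyz',st['tcp_rot'],degrees=True).as_matrix();print(st['tool_pos'],'jaw',np.degrees(np.arctan2(R[1,2],R[0,2])),st['joint_pos'])
c=p.mean(0)
ov(m,cv2.imread('pics/w2.png'),(270,125,100,95),6,[(c,31,71,(0,0,255)),(c,31,0,(255,0,0))],'pics/a.png')
ov(vision.camera_model('top'),cv2.imread('pics/top0.png'),(310,185,60,50),6,[(c,31,71,(0,0,255)),(c,31,0,(255,0,0)),(c,2,116,(0,255,0))],'pics/b.png')
a,b=cv2.imread('pics/a.png'),cv2.imread('pics/b.png');o=np.zeros((600,1000,3),np.uint8);o[:570,:600]=a;o[:300,620:980]=b;cv2.imwrite('pics/ab.png',cv2.resize(o,(800,480)))
```

```text
[[501.   -6.1 116. ]
 [504.3   1.8 116. ]
 [529.2 -11.  116. ]
 [525.  -18.7 116. ]] [514.9  -8.5 116. ]
len 27.498001892868718 8.665300619206235 yaw -27.328054743556095 64.37302602329903
[511.8 -10.4 280. ] jaw 69.11416353302799 [ -6.9  -7.   95.6   0.   91.5 -76. ]
```

View pics/ab.png

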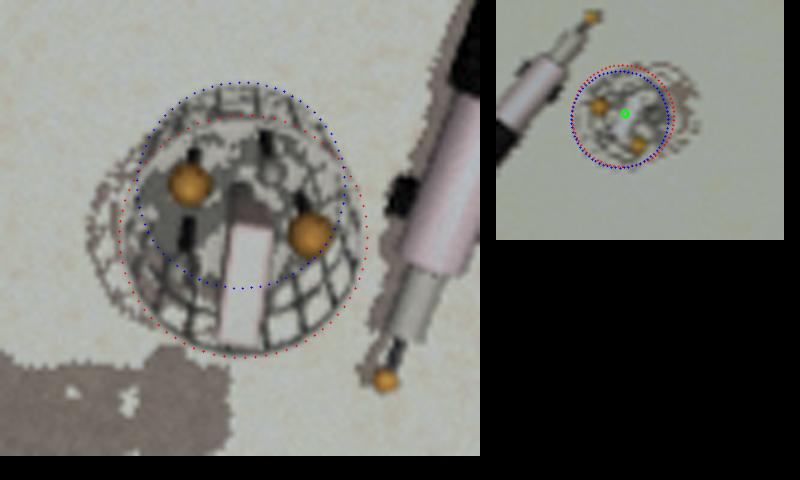

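The measured tab is at (515,-9) with yaw -27.3°, so I turn -6.4° and descend to TCP z of about 98.

```bash
python3 -m jog '[[[0.003,0.0025,-0.036],[0,0,-0.056],1],[[0.003,0.0025,-0.072],[0,0,-0.112],1],[[0.003,0.0025,-0.108],[0,0,-0.112],0.6],[[0.003,0.0025,-0.145],[0,0,-0.112],0.4],[[0.003,0.0025,-0.182],[0,0,-0.112],0.3]]'; python3 -m jog '[[[0,0,0],[0,0,0],0],[[0,0,0],[0,0,0],-0.5]]' 40; python3 snap.py wrist w3
```

```text
time: 2.58
tool_pos: [514.8, -6.4, 96.9]
tcp_rot: [-29.4, 90.0, 33.5]
ft_force: [1.5, 0.3, -0.1]
finger_gap: 55.4
time: 2.75
tool_pos: [512.8, -6.9, 96.6]
tcp_rot: [107.5, 89.7, 170.4]
ft_force: [0.7, -0.1, 0.9]
finger_gap: 32.5
2.75 [512.8  -6.9  96.6] [107.5  89.7 170.4] [ 0.7 -0.1  0.9] [-0.06 -0.02  0.  ] 32.5
```

View pics/w3.png

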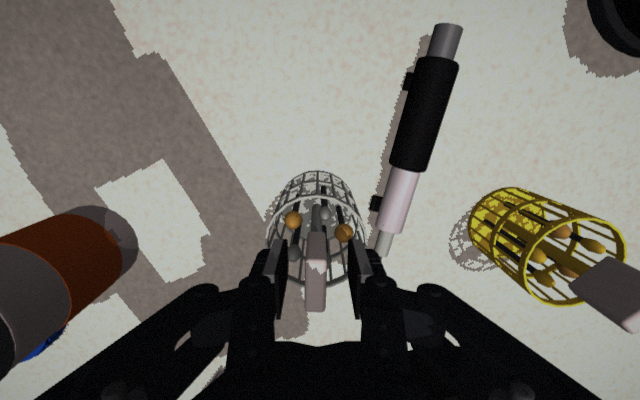

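The tab sits centred between the pads (column 315, pads at 275 and 360), so I close.

```bash
python3 -m jog '[[[0,0,0],[0,0,0],-1],[[0,0,0],[0,0,0],-1],[[0,0,0],[0,0,0],-1],[[0,0,0],[0,0,0],-1]]' 50;python3 -m jog '[[[0,0,0.010],[0,0,0],-1],[[0,0,0.03],[0,0,0],-1],[[0,0,0.06],[0,0,0],-1],[[0,0,0.09],[0,0,0],-1],[[0,0,0.12],[0,0,0],-1]]' 50; python3 snap.py wrist w4;  python3 snap.py scene s4
```

```text
time: 3.13
tool_pos: [517.1, -9.0, 101.4]
tcp_rot: [-65.3, 89.7, -2.6]
ft_force: [-0.9, 0.1, 7.8]
finger_gap: 8.8
time: 3.55
tool_pos: [514.8, -9.0, 220.7]
tcp_rot: [-75.3, 90.0, -12.7]
ft_force: [0.6, 0.4, -2.0]
finger_gap: 8.7
3.55 [514.8  -9.  220.7] [-75.3  90.  -12.7] [ 0.6  0.4 -2. ] [ 0.01 -0.05 -0.04] 8.7
3.6 [517.9  -9.4 228.2] [-69.6  89.4  -6.9] [ 3.1 -0.1  4.4] [ 0.07 -0.2   0.04] 8.9
```

View pics/w4.png

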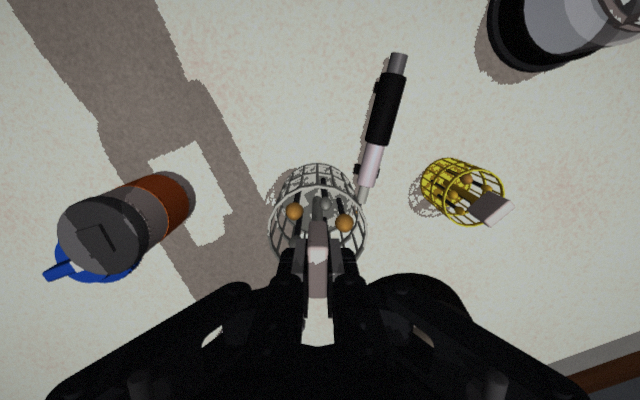

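View pics/s4.png

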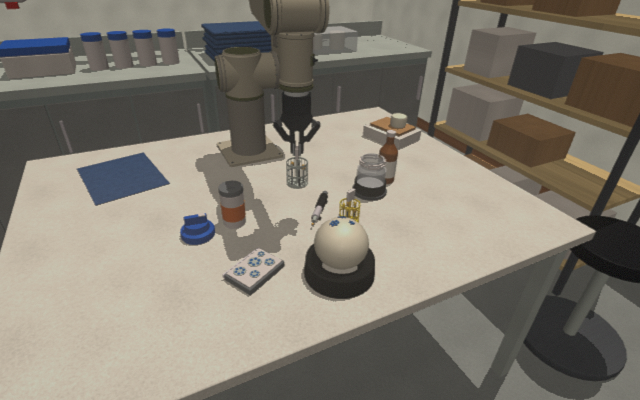

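The basket is gripped and lifted. Next I carry it over the jar.

```bash
python3 -m jog '[[[-0.004,0.025,0.015],[0,0,0],-1],[[-0.009,0.058,0.030],[0,0,0],-1],[[-0.015,0.094,0.045],[0,0,0],-1],[[-0.020,0.130,0.050],[0,0,0],-1],[[-0.025,0.166,0.050],[0,0,0],-1]]'; python3 -m jog '[[[-0.005,0.036,0],[0,0,0],-1],[[-0.010,0.070,0],[0,0,0],-1],[[-0.015,0.100,0],[0,0,0],-1],[[-0.0195,0.119,0],[0,0,0],-1],[[-0.0195,0.126,0],[0,0,0],-1]]';python3 -m jog '[[[0,0,0],[0,0,0],-1],[[0,0,0],[0,0,0],-1],[[0,0,0],[0,0,0],-1]]'; python3 snap.py wrist w5;  python3 snap.py scene s5
```

```text
time: 4.07
tool_pos: [490.4, 158.5, 271.0]
tcp_rot: [-51.0, 89.8, 11.6]
ft_force: [0.5, -0.5, -2.1]
finger_gap: 8.8
time: 4.48
tool_pos: [469.2, 285.8, 268.4]
tcp_rot: [65.7, 89.9, 128.6]
ft_force: [-1.0, -1.1, -1.7]
finger_gap: 8.5
time: 4.73
tool_pos: [470.9, 281.9, 268.3]
tcp_rot: [-146.2, 90.0, -83.6]
ft_force: [-0.4, -0.1, -1.9]
finger_gap: 8.6
4.73 [470.9 281.9 268.3] [-146.2   90.   -83.6] [-0.4 -0.1 -1.9] [-0.03  0.01  0.03] 8.6
4.78 [471.  281.8 268.4] [-138.7   90.   -76.1] [-0.   0.9 -2. ] [-0.04  0.01  0.06] 8.5
```

View pics/w5.png

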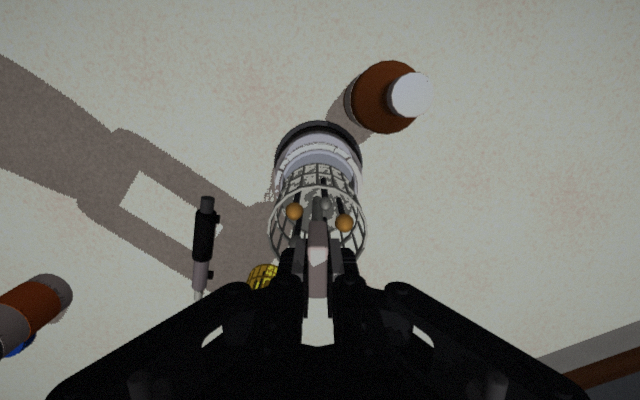

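View pics/s5.png

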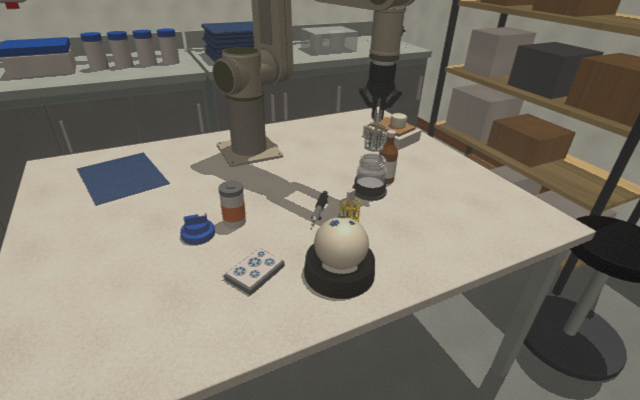

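Run:
```python
from ov import *
c=[470.8,282.2];b0=268.3-98
ov(dict(np.load('pics/w5.npz')),cv2.imread('pics/w5.png'),(260,110,120,170),4,[(c,31,b0+71,(0,0,255)),(c,31,b0,(255,0,0)),([470.5,283],34.5,130,(0,255,0)),([470.5,283],38.5,130,(0,255,255))],'pics/a.png')
ov(dict(np.load('pics/s5.npz')),cv2.imread('pics/s5.png'),(330,100,80,100),6,[(c,31,b0+71,(0,0,255)),(c,31,b0,(255,0,0)),([470.5,283],34.5,130,(0,255,0))],'pics/b.png')
a,b=cv2.imread('pics/a.png'),cv2.imread('pics/b.png');o=np.zeros((690,980,3),np.uint8);o[:a.shape[0],:480]=a;o[:600,500:980]=b;cv2.imwrite('pics/ab.png',cv2.resize(o,(800,563)))
```

```text
(no output)
```

View pics/ab.png

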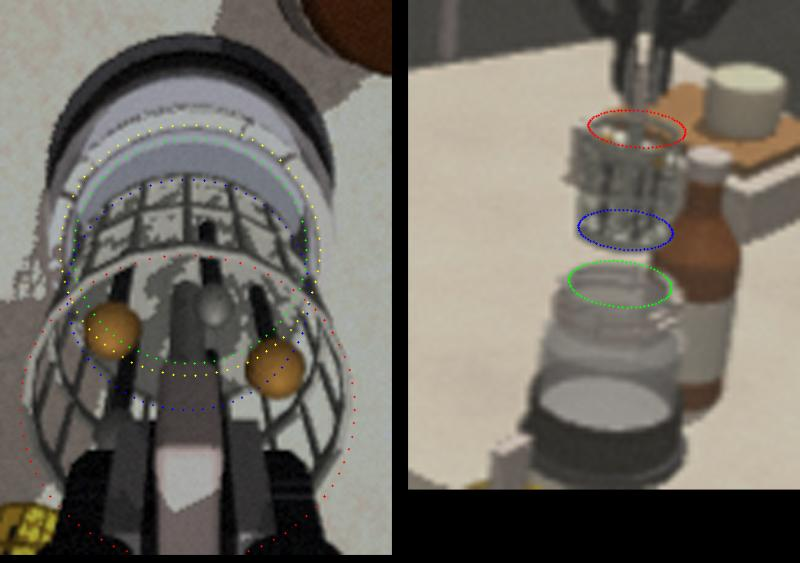

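The rim and basket overlays match within about 1.5 mm, against 3.5 mm of clearance. I'll lower in force-checked stages.

```bash
python3 -m jog '[[[0,0,-0.015],[0,0,0],-1],[[0,0,-0.030],[0,0,0],-1],[[0,0,-0.040],[0,0,0],-1],[[0,0,-0.050],[0,0,0],-1],[[0,0,-0.060],[0,0,0],-1]]'; python3 snap.py wrist w6
```

```text
time: 5.25
tool_pos: [470.7, 282.5, 207.7]
tcp_rot: [-75.1, 90.0, -12.4]
ft_force: [-0.5, 0.5, -1.2]
finger_gap: 9.2
5.25 [470.7 282.5 207.7] [-75.1  90.  -12.4] [-0.5  0.5 -1.2] [-0.06  0.04 -0.05] 9.2
```

View pics/w6.png

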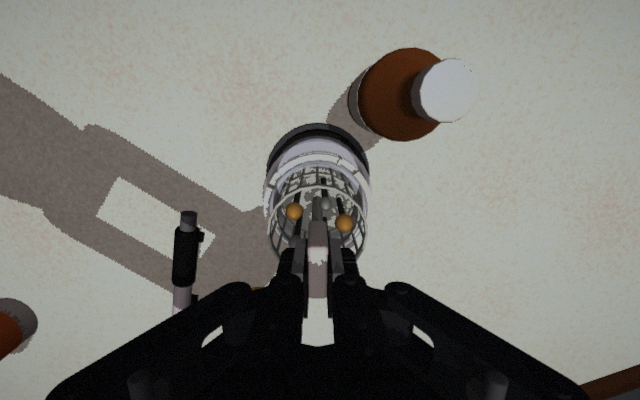

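The basket is entering the mouth centred and with no contact force. I continue down.

```bash
python3 -m jog '[[[0,0,-0.012],[0,0,0],-1],[[0,0,-0.024],[0,0,0],-1],[[0,0,-0.036],[0,0,0],-1],[[0,0,-0.048],[0,0,0],-1],[[0,0,-0.060],[0,0,0],-1]]'; python3 -m jog '[[[0,0,-0.005],[0,0,0],-1],[[0,0,-0.009],[0,0,0],-1],[[0,0,-0.012],[0,0,0],-1]]'
```

```text
time: 5.72
tool_pos: [470.3, 283.0, 146.8]
tcp_rot: [143.9, 90.0, -153.4]
ft_force: [1.0, 0.2, -2.2]
finger_gap: 8.7
time: 5.97
tool_pos: [470.4, 283.0, 135.7]
tcp_rot: [143.3, 90.0, -154.0]
ft_force: [-0.2, 1.5, -1.5]
finger_gap: 8.8
```

```bash
python3 -m jog '[[[0,0,-0.0015],[0,0,0],-1],[[0,0,-0.003],[0,0,0],-1]]'; python3 -m jog '[[[0,0,-0.0015],[0,0,0],-1],[[0,0,-0.002],[0,0,0],-1]]';python3 snap.py wrist w7;  python3 snap.py scene s7
```

```text
time: 6.13
tool_pos: [470.9, 283.2, 133.7]
tcp_rot: [-38.4, 89.9, 24.3]
ft_force: [1.0, 0.8, -1.4]
finger_gap: 8.4
time: 6.3
tool_pos: [471.4, 283.4, 133.5]
tcp_rot: [-38.6, 89.9, 24.1]
ft_force: [-4.2, -2.9, 12.0]
finger_gap: 9.1
6.3 [471.4 283.4 133.5] [-38.6  89.9  24.1] [-4.2 -2.9 12. ] [-0.62  1.01 -0.02] 9.1
6.35 [471.4 283.4 133.6] [-38.3  89.9  24.4] [-4.5 -1.3  8.8] [-0.42  0.84  0.05] 8.7
```

Run:
```python
from ov import *
a=cv2.imread('pics/w7.png')[90:310,200:440];b=cv2.imread('pics/s7.png')[100:220,320:420]
o=np.zeros((560,1080,3),np.uint8);a=cv2.resize(a,(600,550));b=cv2.resize(b,(460,552));o[:550,:600]=a;o[:552,610:1070]=b
cv2.imwrite('pics/ab.png',cv2.resize(o,(800,415)))
```

View pics/ab.png

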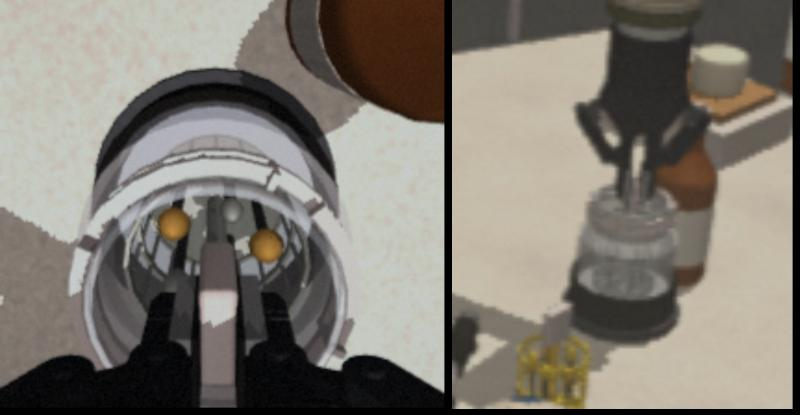

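The basket touched the floor at TCP z 133.5, which equals 32 mm plus the 101.5 mm grip offset, so it is fully down. I open slightly and rise.

```bash
python3 -m jog '[[[0,0,0],[0,0,0],-0.5],[[0,0,0],[0,0,0],-0.5],[[0,0,0],[0,0,0],-0.5]]'; python3 -m jog '[[[0,0,0.010],[0,0,0],-0.5],[[0,0,0.03],[0,0,0],-0.5],[[0,0,0.06],[0,0,0],-0.5],[[0,0,0.10],[0,0,0],0],[[0,0,0.14],[0,0,0],1]]'; python3 snap.py wrist w8
```

```text
time: 6.65
tool_pos: [470.9, 283.2, 131.7]
tcp_rot: [-36.6, 89.9, 26.1]
ft_force: [-0.1, -0.7, 0.6]
finger_gap: 21.4
time: 7.07
tool_pos: [469.8, 282.6, 272.6]
tcp_rot: [144.1, 89.9, -153.3]
ft_force: [1.2, 0.8, 0.5]
finger_gap: 44.5
7.07 [469.8 282.6 272.6] [ 144.1   89.9 -153.3] [1.2 0.8 0.5] [ 0.   -0.02  0.03] 44.5
```

View pics/w8.png

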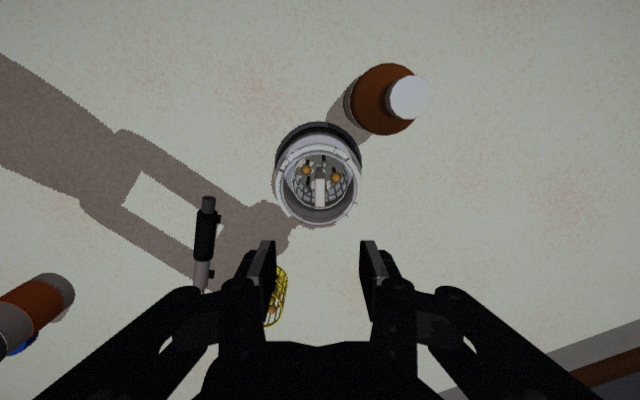

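Run:
```python
from ov import *
c=[470.5,283]
m=dict(np.load('pics/w8.npz'))
ov(m,cv2.imread('pics/w8.png'),(265,115,110,115),5,[(c,34.5,130,(0,0,255)),(c,38.5,130,(0,255,255)),(c,60,0,(255,0,0)),(c,2,148,(0,255,0))],'pics/a.png')
```

```text
(no output)
```

View pics/a.png

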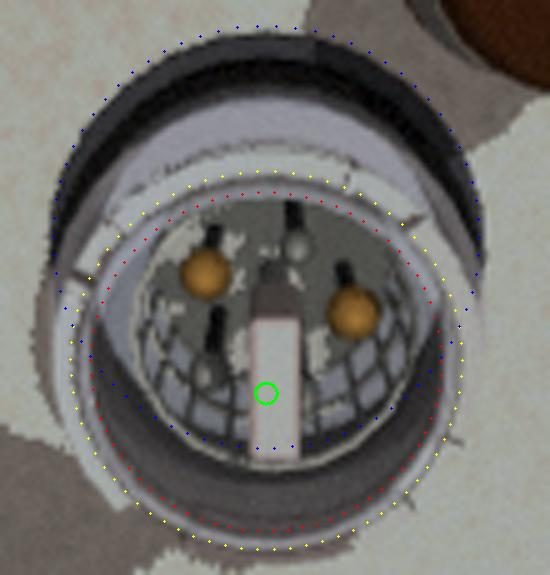

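The basket is down and centred, and the jar hasn't moved. Next I move over to the cap, turning the jaws towards its bar.

```bash
python3 -m jog '[[[0,-0.036,0.005],[0,0,-0.07],1],[[0,-0.073,0.01],[0,0,-0.14],1],[[0,-0.110,0.01],[0,0,-0.21],1],[[0,-0.147,0.01],[0,0,-0.28],1],[[0,-0.184,0.01],[0,0,-0.35],1]]'; python3 -m jog '[[[0,-0.037,0],[0,0,-0.07],1],[[0,-0.074,0],[0,0,-0.14],1],[[0,-0.111,0],[0,0,-0.21],1],[[0,-0.148,0],[0,0,-0.28],1],[[0,-0.185,0],[0,0,-0.35],1]]'; python3 -m jog '[[[0,-0.037,0],[0,0,-0.08],1],[[0,-0.074,0],[0,0,-0.16],1],[[0,-0.111,0],[0,0,-0.24],1],[[0,-0.148,0],[0,0,-0.32],1],[[0,-0.185,0],[0,0,-0.39],1]]';python3 -m jog '[[[0.001,-0.031,0],[0,0,0],1],[[0.001,-0.031,0],[0,0,0],1],[[0.001,-0.031,0],[0,0,0],1]]'; python3 snap.py wrist w9
```

```text
time: 7.53
tool_pos: [470.3, 97.6, 282.1]
tcp_rot: [-39.1, 89.9, 3.3]
ft_force: [0.8, -0.0, 0.3]
finger_gap: 85.5
time: 7.95
tool_pos: [470.3, -87.8, 282.1]
tcp_rot: [-36.5, 89.9, -14.1]
ft_force: [1.1, -0.0, -0.5]
finger_gap: 85.1
time: 8.37
tool_pos: [470.3, -273.0, 282.1]
tcp_rot: [-32.4, 89.9, -32.4]
ft_force: [0.9, 0.7, 0.5]
finger_gap: 85.6
time: 8.62
tool_pos: [471.1, -303.6, 281.3]
tcp_rot: [144.1, 90.0, 144.2]
ft_force: [0.7, 0.0, 0.7]
finger_gap: 85.1
8.62 [ 471.1 -303.6  281.3] [144.1  90.  144.2] [0.7 0.  0.7] [-0.02 -0.04 -0.01] 85.1
```

View pics/w9.png

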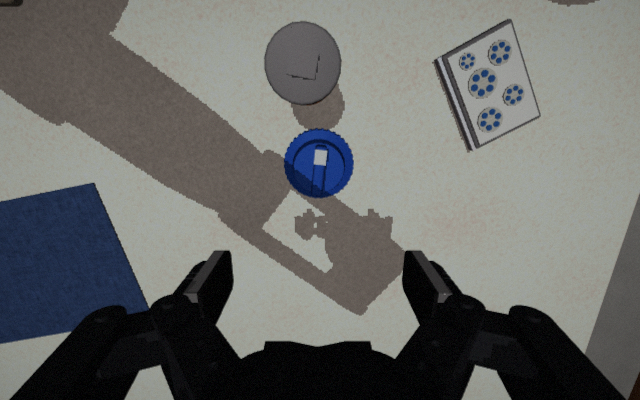

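Run:
```python
from ov import *
im=cv2.imread('pics/w9.png')
c=[472,-302]
m=dict(np.load('pics/w9.npz'))
hsv=cv2.cvtColor(im,cv2.COLOR_BGR2HSV);b=cv2.inRange(hsv,(100,120,30),(125,255,255));b[:, :270]=0;b[:,370:]=0;b[:110]=0;b[215:]=0
k=max(cv2.findContours(b,0,1)[0],key=cv2.contourArea);k=cv2.convexHull(k);e=cv2.fitEllipse(k);print(e,Z(m,*e[0],15),Z(m,*e[0],22))
ov(m,im,(270,110,100,105),5.5,[(c,47,22,(0,0,255)),(c,47,0,(255,255,0)),(c,33.5,44,(0,255,0))],'pics/a.png')
cv2.imwrite('pics/b.png',cv2.resize(im[110:215,270:370],None,fx=5.5,fy=5.5,interpolation=cv2.INTER_CUBIC))
```

```text
((318.1789855957031, 162.77593994140625), (68.93402099609375, 68.99009704589844), 125.84239959716797) [ 472.65403143 -301.04389671   15.        ] [ 472.63614306 -299.75909637   22.        ]
```

View pics/a.png

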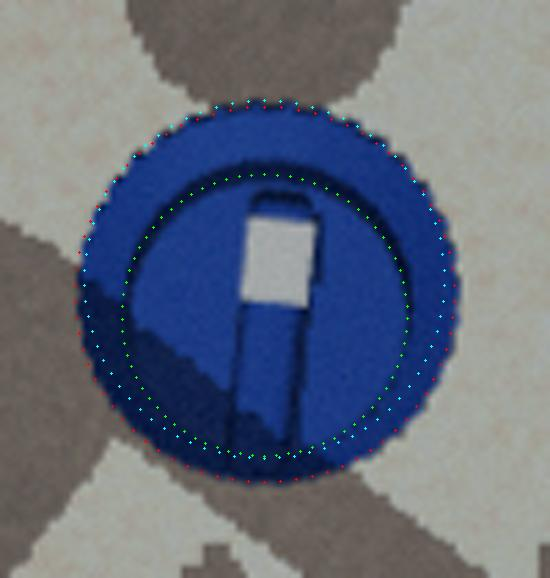

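View pics/b.png

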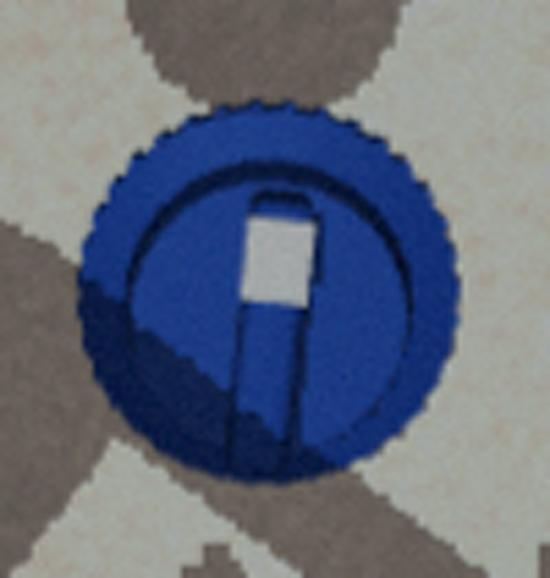

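Run:
```python
from h import *
np.set_printoptions(precision=1,suppress=True)
m=dict(np.load('pics/w9.npz'))
q=lambda x,y,z=67:Z(m,270+(x+.5)/5.5-.5,110+(y+.5)/5.5-.5,z)
A,B=q(247,213),q(231,440);C,D=q(317,219),q(299,420)
for a,b in((A,B),(C,D)): print(a,b,np.degrees(np.arctan2(*(a-b)[[1,0]])))
print('pointer end mid',(A+C)/2,'width',np.linalg.norm(A-C))
# dome circle at 44: left 131,right 410, top ~172
print('dome',(q(129,310,44)+q(411,310,44))/2)
from scipy.spatial.transform import Rotation as Ro
st=r.sense();R=Ro.from_euler('xyz',st['tcp_rot'],degrees=True).as_matrix();print(st['tool_pos'],'jaw',np.degrees(np.arctan2(R[1,2],R[0,2])),st['joint_pos'])
```

```text
[ 468.1 -274.2   67. ] [ 464.4 -325.1   67. ] 85.76114723302518
[ 483.3 -275.5   67. ] [ 479.7 -320.4   67. ] 85.41175317165337
pointer end mid [ 475.7 -274.8   67. ] width 15.19181802440979
dome [ 473.2 -299.9   44. ]
[ 471.3 -302.4  281.4] jaw 0.15749971704215945 [-37.9   0.5  88.2   0.   91.3 -38.1]
```

The cap is at (473,-302) with yaw 85.6°. I turn -4.5° and descend to the bar.

```bash
python3 -m jog '[[[0.0017,0,-0.04],[0,0,-0.04],1],[[0.0017,0,-0.08],[0,0,-0.079],1],[[0.0017,0,-0.12],[0,0,-0.079],0.6],[[0.0017,0,-0.16],[0,0,-0.079],0.4],[[0.0017,0,-0.19],[0,0,-0.079],0.3]]'; python3 -m jog '[[[0,0,-0.015],[0,0,0],0],[[0,0,-0.034],[0,0,0],-0.3],[[0,0,-0.034],[0,0,0],-0.4]]'; python3 snap.py wrist w10
```

```text
time: 9.08
tool_pos: [472.4, -299.5, 88.3]
tcp_rot: [139.3, 89.9, 135.1]
ft_force: [-1.0, 0.9, -0.1]
finger_gap: 55.7
time: 9.33
tool_pos: [471.2, -298.7, 53.4]
tcp_rot: [143.9, 89.6, 139.7]
ft_force: [0.3, -0.0, -1.0]
finger_gap: 25.6
9.33 [ 471.2 -298.7   53.4] [143.9  89.6 139.7] [ 0.3 -0.  -1. ] [-0.    0.03 -0.  ] 25.6
```

View pics/w10.png

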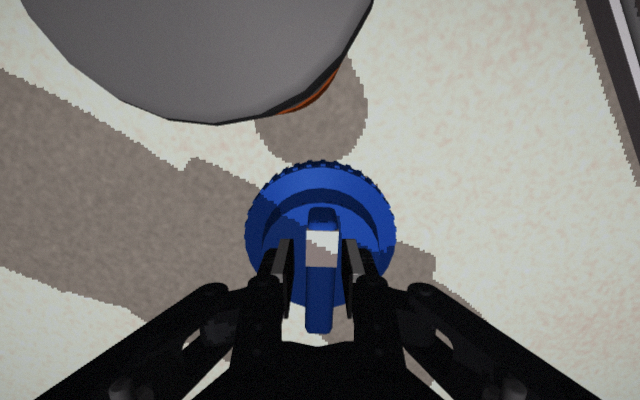

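The bar is centred between the pads, so I close and check.

```bash
python3 -m jog '[[[0,0,0],[0,0,0],-0.4],[[0,0,0],[0,0,0],-1],[[0,0,0],[0,0,0],-1],[[0,0,0],[0,0,0],-1],[[0,0,0],[0,0,0],-1]]' 50;python3 -m jog '[[[0,0,0],[0,0,0],-1],[[0,0,0],[0,0,0],-1]]'
```

```text
time: 9.8
tool_pos: [474.7, -302.6, 59.6]
tcp_rot: [-25.2, 89.8, -29.5]
ft_force: [0.7, 2.7, 7.6]
finger_gap: 13.0
time: 9.97
tool_pos: [474.6, -302.6, 59.6]
tcp_rot: [-24.8, 89.8, -29.1]
ft_force: [0.5, 2.3, 6.6]
finger_gap: 12.4
```

```bash
python3 -m jog '[[[0,0,0.015],[0,0,0],-1],[[0,0,0.05],[0,0,0],-1],[[0,0,0.09],[0,0,0],-1],[[0,0,0.13],[0,0,0],-1],[[0,0,0.17],[0,0,0],-1]]'; python3 snap.py scene s11;python3 -m jog '[[[0,0.020,0],[0,0,0],-1],[[0,0.056,0],[0,0,0],-1],[[0,0.093,0],[0,0,0],-1],[[0,0.130,0],[0,0,0],-1],[[0,0.167,0],[0,0,0],-1]]'; python3 snap.py wrist w11
```

```text
time: 10.38
tool_pos: [472.8, -301.8, 229.5]
tcp_rot: [-43.1, 90.0, -47.4]
ft_force: [0.9, 0.1, -1.5]
finger_gap: 12.5
10.38 [ 472.8 -301.8  229.5] [-43.1  90.  -47.4] [ 0.9  0.1 -1.5] [-0.02 -0.05 -0.02] 12.5
time: 10.85
tool_pos: [472.9, -133.7, 227.6]
tcp_rot: [-9.1, 89.9, -13.4]
ft_force: [0.5, -0.3, -2.2]
finger_gap: 12.5
10.85 [ 472.9 -133.7  227.6] [ -9.1  89.9 -13.4] [ 0.5 -0.3 -2.2] [ 0.01 -0.04  0.04] 12.5
```

View pics/w11.png

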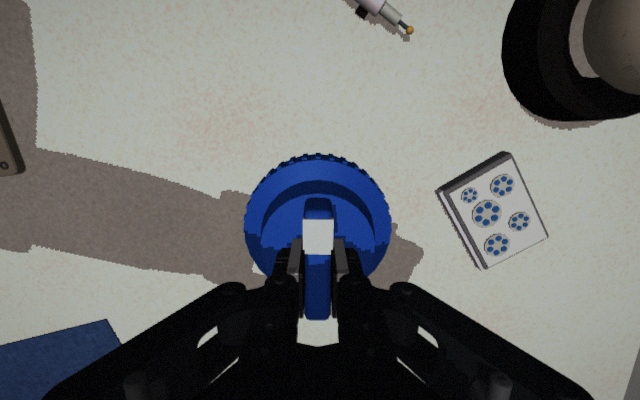

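View pics/s11.png

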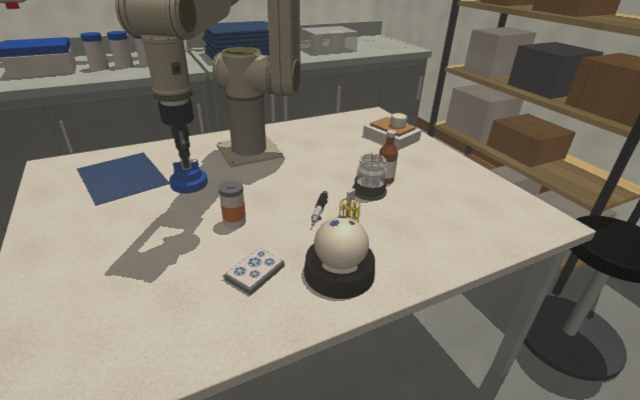

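The cap is held level. I'll check its centre against the TCP.

Run:
```python
from ov import *
m=dict(np.load('pics/w11.npz'));im=cv2.imread('pics/w11.png')
z=227.4-59.6
c=[472.9,-134]
ov(m,im,(235,140,165,190),3.6,[(c,47,z+22,(0,0,255)),(c,47,z,(0,255,255)),(c,33.5,z+44,(0,255,0))],'pics/a.png')
```

```text
(no output)
```

View pics/a.png

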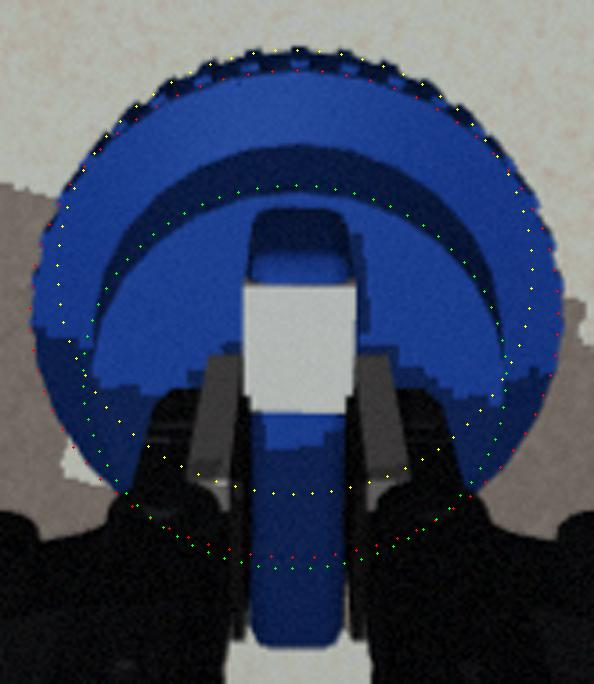

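The cap's centre matches the TCP within about 1 mm. I move on to the jar.

```bash
python3 -m jog '[[[0,0.036,0],[0,0,0],-1],[[0,0.074,0],[0,0,0],-1],[[0,0.112,0],[0,0,0],-1],[[0,0.150,0],[0,0,0],-1],[[0,0.188,0],[0,0,0],-1]]'; python3 -m jog '[[[0,0.038,0],[0,0,0],-1],[[0,0.076,0],[0,0,0],-1],[[0,0.114,0],[0,0,0],-1],[[0,0.150,0],[0,0,0],-1],[[0,0.180,0],[0,0,0],-1]]';python3 -m jog '[[[-0.001,0.03,0],[0,0,0],-1],[[-0.0025,0.044,0],[0,0,0],-1],[[-0.0025,0.0504,0],[0,0,0],-1],[[-0.0025,0.0504,0],[0,0,0],-1],[[-0.0025,0.0504,0],[0,0,0],-1]]';python3 snap.py wrist w12; python3 snap.py scene s12
```

```text
time: 11.32
tool_pos: [473.0, 54.6, 227.8]
tcp_rot: [3.9, 89.9, -0.4]
ft_force: [0.6, 0.1, -1.9]
finger_gap: 12.3
time: 11.73
tool_pos: [472.8, 235.6, 227.6]
tcp_rot: [46.1, 89.9, 41.8]
ft_force: [2.2, -0.3, -1.9]
finger_gap: 12.6
time: 12.15
tool_pos: [470.9, 282.5, 227.2]
tcp_rot: [-87.7, 90.0, -92.0]
ft_force: [-0.5, -0.3, -1.1]
finger_gap: 12.6
12.15 [470.9 282.5 227.2] [-87.7  90.  -92. ] [-0.5 -0.3 -1.1] [ 0.02 -0.02  0.03] 12.6
12.2 [471.  282.2 227.3] [-81.3  90.  -85.7] [-0.  -0.4 -1.3] [ 0.   -0.03  0.02] 12.5
```

Run:
```python
from ov import *
st=r.sense();p=st['tool_pos'];print(p)
z=227.4-59.6
c=[470.7,283.2]; j=[470.7,283.4]
ov(dict(np.load('pics/w12.npz')),cv2.imread('pics/w12.png'),(235,90,165,190),3,[(c,47,z+22,(0,0,255)),(c,47,z,(0,255,255)),(j,60,0,(255,255,0)),(j,34.5,130,(0,255,0))],'pics/a.png')
ov(dict(np.load('pics/s12.npz')),cv2.imread('pics/s12.png'),(325,90,90,120),5,[(c,47,z+22,(0,0,255)),(c,47,z,(0,255,255)),(j,34.5,130,(0,255,0))],'pics/b.png')
a,b=cv2.imread('pics/a.png'),cv2.imread('pics/b.png');o=np.zeros((600,980,3),np.uint8);o[:a.shape[0],:a.shape[1]]=a;o[:b.shape[0],510:510+b.shape[1]]=b;cv2.imwrite('pics/ab.png',cv2.resize(o,(800,490)))
```

```text
[471.07489272 282.02267214 227.31753366]
```

View pics/ab.png

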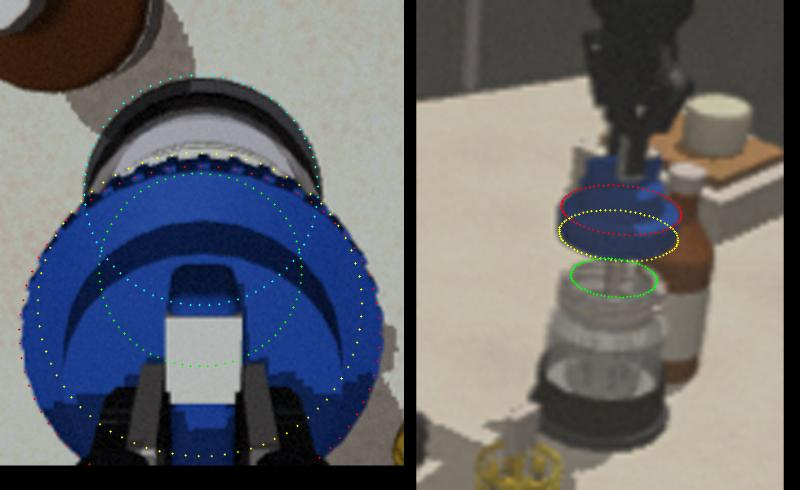

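```bash
python3 -m jog '[[[0,0.0005,-0.010],[0,0,0],-1],[[0,0.0005,-0.02],[0,0,0],-1],[[0,0.0005,-0.028],[0,0,0],-1],[[0,0.0005,-0.032],[0,0,0],-1],[[0,0.0005,-0.034],[0,0,0],-1]]'; python3 -m jog '[[[0,0,-0.001],[0,0,0],-1],[[0,0,-0.002],[0,0,0],-1],[[0,0,-0.003],[0,0,0],-1]]';python3 -m jog '[[[0,0,-0.001],[0,0,0],-1],[[0,0,-0.002],[0,0,0],-1]]';python3 -m jog '[[[0,0,-0.001],[0,0,0],-1],[[0,0,-0.002],[0,0,0],-1]]'
```

```text
time: 12.67
tool_pos: [470.0, 283.3, 191.4]
tcp_rot: [-149.3, 89.8, -153.7]
ft_force: [1.4, -0.2, -1.3]
finger_gap: 12.9
time: 12.92
tool_pos: [471.0, 284.1, 190.7]
tcp_rot: [29.4, 90.0, 25.2]
ft_force: [0.0, -1.0, -0.6]
finger_gap: 12.7
time: 13.08
tool_pos: [470.9, 284.1, 188.6]
tcp_rot: [30.6, 90.0, 26.3]
ft_force: [0.0, 0.5, -2.5]
finger_gap: 12.8
time: 13.25
tool_pos: [470.8, 284.0, 186.4]
tcp_rot: [25.9, 90.0, 21.6]
ft_force: [0.2, 0.8, -2.0]
finger_gap: 13.0
```

```bash
python3 -m jog '[[[0,0,-0.001],[0,0,0],-1]]';python3 -m jog '[[[0,0,-0.001],[0,0,0],-1]]';python3 -m jog '[[[0,0,-0.001],[0,0,0],-1]]';python3 -m jog '[[[0,0,-0.001],[0,0,0],-1]]'
```

```text
time: 13.33
tool_pos: [470.8, 284.0, 185.3]
tcp_rot: [17.5, 90.0, 13.2]
ft_force: [-0.7, 0.3, -0.4]
finger_gap: 12.3
time: 13.42
tool_pos: [470.8, 283.9, 184.3]
tcp_rot: [-43.5, 90.0, -47.8]
ft_force: [-0.6, 0.2, -0.0]
finger_gap: 12.7
time: 13.5
tool_pos: [470.9, 284.0, 184.0]
tcp_rot: [24.6, 90.0, 20.3]
ft_force: [-4.0, -2.3, 10.1]
finger_gap: 12.7
time: 13.58
tool_pos: [471.0, 284.0, 183.9]
tcp_rot: [25.3, 89.9, 21.0]
ft_force: [-7.0, -3.0, 15.7]
finger_gap: 12.7
```

Contact came with the cap's origin about 5.6 mm below the rim, so it is riding on the thread. I ease up slightly and loosen the grip so the cap can slide vertically, then look.

```bash
python3 -m jog '[[[0,0,0.001],[0,0,0],-1],[[0,0,0.0015],[0,0,0],-0.6],[[0,0,0.0015],[0,0,0],-0.6],[[0,0,0.0015],[0,0,0],-0.6]]' 20; python3 snap.py wrist w13; python3 snap.py scene s13
python3 - <<'E'
from ov import *
a=cv2.imread('pics/w13.png')[100:340,210:430];b=cv2.imread('pics/s13.png')[100:220,320:420]
o=np.zeros((560,980,3),np.uint8);a=cv2.resize(a,(504,550));b=cv2.resize(b,(460,552));o[:550,:504]=a;o[:552,510:970]=b
cv2.imwrite('pics/ab.png',cv2.resize(o,(800,457)))
E
```

```text
time: 13.92
tool_pos: [470.8, 284.0, 183.8]
tcp_rot: [53.5, 90.0, 49.2]
ft_force: [-0.1, -0.4, -0.4]
finger_gap: 17.0
13.92 [470.8 284.  183.8] [53.5 90.  49.2] [-0.1 -0.4 -0.4] [-0.06  0.01 -0.02] 17.0
13.97 [470.8 284.  183.7] [89.7 90.  85.4] [-0.  -0.3 -0.2] [-0.   -0.02 -0.01] 17.0
```

View pics/ab.png

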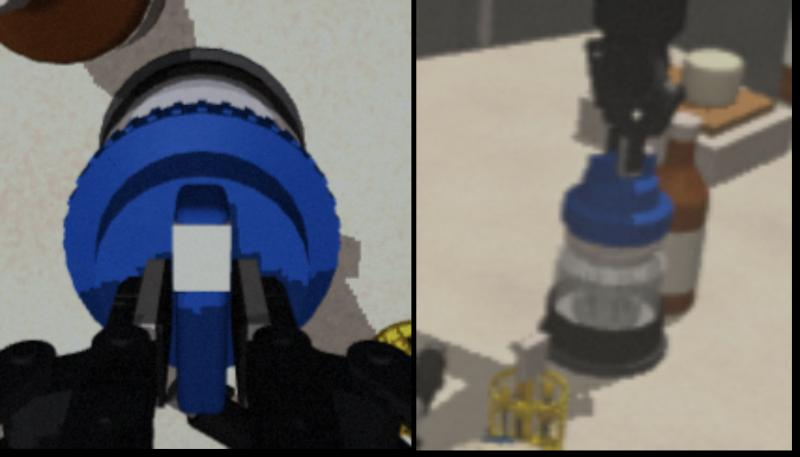

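The cap sits level on the mouth. I start turning anticlockwise.

```bash
python3 -m jog '[[[0,0,0],[0,0,0.07],-0.6],[[0,0,0],[0,0,0.14],-0.6],[[0,0,0],[0,0,0.21],-0.6],[[0,0,0],[0,0,0.28],-0.6],[[0,0,0],[0,0,0.35],-0.6]]'; python3 snap.py wrist w14;python3 -m jog '[[[0,0,0],[0,0,0.07],-0.6],[[0,0,0],[0,0,0.14],-0.6],[[0,0,0],[0,0,0.21],-0.6]]'; python3 snap.py wrist w15
python3 - <<'E'
from ov import *
a=cv2.imread('pics/w14.png')[90:340,200:440];b=cv2.imread('pics/w15.png')[90:340,200:440]
cv2.imwrite('pics/ab.png',cv2.resize(cv2.hconcat([a,b]),(800,416)))
E
```

```text
time: 14.43
tool_pos: [471.0, 284.1, 184.1]
tcp_rot: [12.3, 90.0, 28.3]
ft_force: [-0.8, -0.5, 3.1]
finger_gap: 17.4
14.43 [471.  284.1 184.1] [12.3 90.  28.3] [-0.8 -0.5  3.1] [-0.01  0.03 -0.14] 17.4
time: 14.73
tool_pos: [471.2, 284.2, 184.5]
tcp_rot: [-0.9, 89.9, 27.0]
ft_force: [1.0, 0.2, 0.7]
finger_gap: 17.1
14.73 [471.2 284.2 184.5] [-0.9 89.9 27. ] [1.  0.2 0.7] [-0.03  0.01 -0.04] 17.1
```

View pics/ab.png

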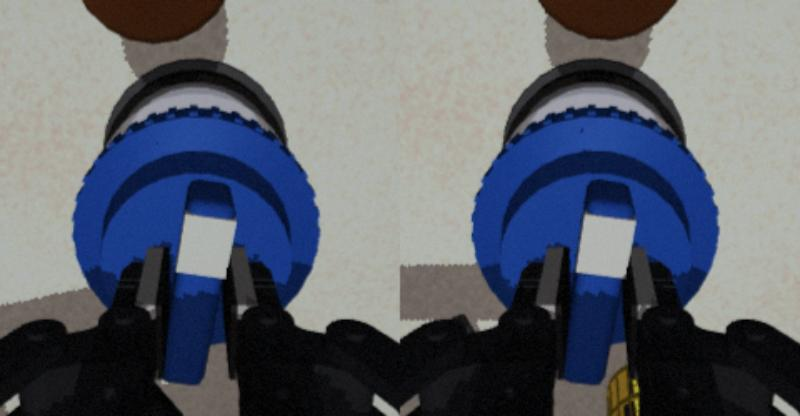

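```bash
for i in 1 2; do :; done; python3 -m jog '[[[0,0,0],[0,0,0.07],-0.6],[[0,0,0],[0,0,0.14],-0.6]]'; python3 -m jog '[[[0,0,0],[0,0,0.07],-0.6],[[0,0,0],[0,0,0.14],-0.6]]'; python3 snap.py wrist w16; python3 -m jog '[[[0,0,0],[0,0,0.07],-0.6],[[0,0,0],[0,0,0.14],-0.6]]'; python3 snap.py wrist w17
python3 - <<'E'
from ov import *
a=cv2.imread('pics/w16.png')[90:340,200:440];b=cv2.imread('pics/w17.png')[90:340,200:440]
cv2.imwrite('pics/ab.png',cv2.resize(cv2.hconcat([a,b]),(800,416)))
E
```

```text
time: 14.95
tool_pos: [470.5, 283.9, 183.5]
tcp_rot: [163.0, 90.0, -161.2]
ft_force: [-0.7, 0.2, 0.8]
finger_gap: 16.5
time: 15.12
tool_pos: [470.5, 283.9, 183.6]
tcp_rot: [138.2, 90.0, -178.0]
ft_force: [-1.1, 0.2, 1.3]
finger_gap: 17.0
15.12 [470.5 283.9 183.6] [ 138.2   90.  -178. ] [-1.1  0.2  1.3] [ 0.13  0.27 -0.23] 17.0
time: 15.33
tool_pos: [470.3, 284.0, 183.6]
tcp_rot: [120.9, 89.9, 172.6]
ft_force: [-2.0, -0.5, 2.9]
finger_gap: 16.8
15.33 [470.3 284.  183.6] [120.9  89.9 172.6] [-2.  -0.5  2.9] [ 0.08  0.46 -1.52] 16.8
```

View pics/ab.png

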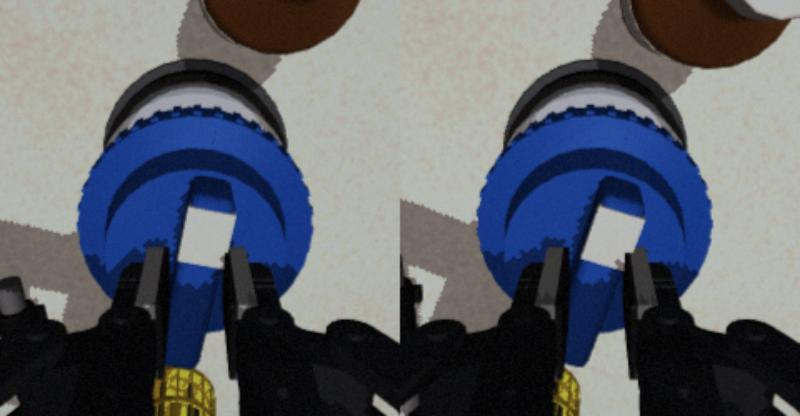

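Torque rose to -1.5 N m, the cap looks smaller, and the bar lags behind the jaws. It seems to have dropped and met the rib, so I'll measure its height in the scene view.

```bash
python3 -m jog '[[[0,0,0],[0,0,-0.09],-0.6]]'; python3 snap.py scene s18
python3 - <<'E'
from ov import *
j=[470.7,283.5];ims=[]
for n in('s13','s18'):
    m=dict(np.load(f'pics/{n}.npz'));im=cv2.imread(f'pics/{n}.png')
    o=124.4 if n=='s13' else 115.5
    ov(m,im,(335,115,80,80),5,[(j,47,o,(0,255,255)),(j,47,o+22,(0,0,255))],f'pics/{n}o.png')
    ims.append(cv2.imread(f'pics/{n}o.png'))
    hsv=cv2.cvtColor(im,cv2.COLOR_BGR2HSV);b=cv2.inRange(hsv,(100,120,20),(125,255,255));b[:, :340]=0;b[:,400:]=0;b[:110]=0;b[200:]=0
    k=max(cv2.findContours(b,0,1)[0],key=cv2.contourArea);print(n,cv2.boundingRect(k))
cv2.imwrite('pics/ab.png',cv2.hconcat(ims))
E
```

```text
time: 15.47
tool_pos: [470.4, 284.0, 183.6]
tcp_rot: [127.0, 89.9, 173.5]
ft_force: [-1.1, 1.1, 1.2]
finger_gap: 16.9
15.47 [470.4 284.  183.6] [127.   89.9 173.5] [-1.1  1.1  1.2] [ 0.11  0.34 -0.37] 16.9
s13 (360, 146, 28, 15)
s18 (360, 147, 27, 16)
```

View pics/ab.png

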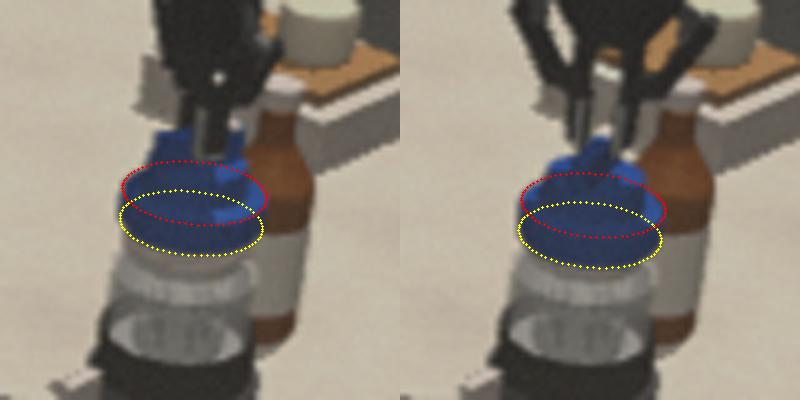

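The cap has dropped to 14.5 mm below the rim, and the circles at origin 115.5 match. I lower the hand a little and screw clockwise.

```bash
python3 -m jog '[[[0,0,-0.003],[0,0,-0.08],-0.6],[[0,0,-0.006],[0,0,-0.16],-0.6],[[0,0,-0.006],[0,0,-0.25],-0.6],[[0,0,-0.006],[0,0,-0.34],-0.6],[[0,0,-0.006],[0,0,-0.43],-0.6]]'; python3 -m jog '[[[0,0,0],[0,0,-0.09],-0.6],[[0,0,0],[0,0,-0.18],-0.6],[[0,0,0],[0,0,-0.27],-0.6],[[0,0,0],[0,0,-0.36],-0.6],[[0,0,0],[0,0,-0.45],-0.6]]'; python3 snap.py wrist w19
```

```text
time: 15.93
tool_pos: [470.7, 283.8, 177.4]
tcp_rot: [-134.0, 90.0, -112.3]
ft_force: [-1.0, 0.0, -0.4]
finger_gap: 16.9
time: 16.35
tool_pos: [470.6, 283.8, 177.4]
tcp_rot: [-121.9, 90.0, -126.1]
ft_force: [-0.3, -1.0, -1.0]
finger_gap: 17.3
16.35 [470.6 283.8 177.4] [-121.9   90.  -126.1] [-0.3 -1.  -1. ] [0.02 0.04 0.01] 17.3
```

View pics/w19.png

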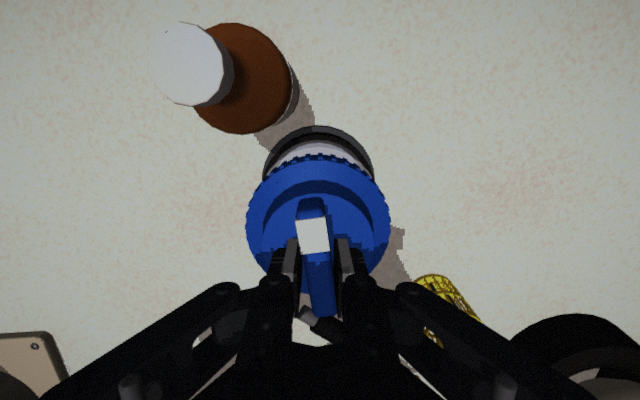

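The cap is following clockwise (the bar leads the other way now). I continue, watching the torque.

```bash
python3 -m jog '[[[0,0,0],[0,0,-0.08],-0.6],[[0,0,0],[0,0,-0.16],-0.6],[[0,0,0],[0,0,-0.24],-0.6],[[0,0,0],[0,0,-0.32],-0.6]]'; python3 -c "
from h import *;print(r.sense()['wrist_torque'])";python3 -m jog '[[[0,0,0],[0,0,-0.07],-0.6],[[0,0,0],[0,0,-0.14],-0.6]]'; python3 -c "
from h import *;print(r.sense()['wrist_torque'])";python3 -m jog '[[[0,0,0],[0,0,-0.07],-0.6],[[0,0,0],[0,0,-0.14],-0.6]]'; python3 snap.py wrist w20
```

```text
time: 16.73
tool_pos: [470.7, 283.8, 177.5]
tcp_rot: [-102.5, 90.0, -124.7]
ft_force: [0.5, 0.7, -0.8]
finger_gap: 16.7
[-0.00425589 -0.03237388  0.03287435]
time: 16.9
tool_pos: [470.7, 283.8, 177.4]
tcp_rot: [-93.1, 90.0, -123.4]
ft_force: [-0.1, 0.1, -1.4]
finger_gap: 16.9
[-0.05750492  0.03488817  0.02505243]
time: 17.07
tool_pos: [470.7, 283.8, 177.4]
tcp_rot: [-73.3, 90.0, -111.6]
ft_force: [0.9, 0.2, -0.1]
finger_gap: 17.0
17.07 [470.7 283.8 177.4] [ -73.3   90.  -111.6] [ 0.9  0.2 -0.1] [-0.   -0.04  0.06] 17.0
```

View pics/w20.png

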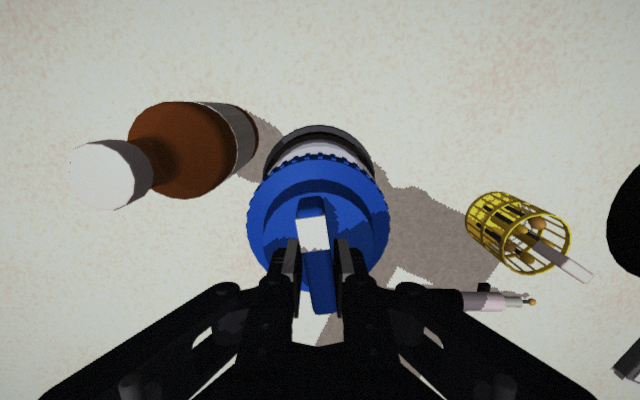

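```bash
python3 -m jog '[[[0,0,0],[0,0,-0.07],-0.6],[[0,0,0],[0,0,-0.14],-0.6]]'; python3 -c "
from h import *;print(r.sense()['wrist_torque'])";python3 -m jog '[[[0,0,0],[0,0,-0.07],-0.6],[[0,0,0],[0,0,-0.14],-0.6]]';  python3 -c "
from h import *;print(r.sense()['wrist_torque'])";python3 -m jog '[[[0,0,0],[0,0,-0.06],-0.6]]';python3 snap.py wrist w21
```

```text
time: 17.28
tool_pos: [470.8, 283.8, 177.6]
tcp_rot: [-48.4, 90.0, -94.6]
ft_force: [-0.2, 0.1, -0.5]
finger_gap: 17.0
[ 0.01684882 -0.0828251   0.05817618]
time: 17.45
tool_pos: [470.8, 283.8, 177.6]
tcp_rot: [-28.2, 90.0, -82.4]
ft_force: [0.5, -0.8, 0.1]
finger_gap: 16.7
[-0.0817339 -0.183968   0.1377392]
time: 17.53
tool_pos: [471.0, 283.8, 177.6]
tcp_rot: [16.2, 90.0, -41.5]
ft_force: [0.3, 0.1, -0.5]
finger_gap: 17.2
17.53 [471.  283.8 177.6] [ 16.2  90.  -41.5] [ 0.3  0.1 -0.5] [-0.09 -0.17  0.56] 17.2
```

View pics/w21.png

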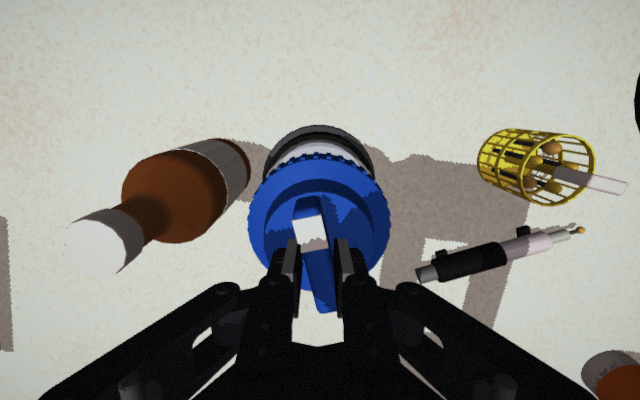

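```bash
python3 -m jog '[[[0,0,0],[0,0,-0.05],-0.6]]';python3 -c "
from h import *;print(r.sense()['wrist_torque'])";python3 -m jog '[[[0,0,0],[0,0,-0.04],-0.6],[[0,0,0],[0,0,-0.04],-0.6]]';python3 snap.py wrist w22; python3 snap.py scene s22
python3 - <<'E'
from ov import *
j=[470.7,283.5];n='s22'
m=dict(np.load(f'pics/{n}.npz'));im=cv2.imread(f'pics/{n}.png');o=112
ov(m,im,(335,115,80,80),6,[(j,47,o,(0,255,255)),(j,47,o+22,(0,0,255))],'pics/a.png')
a=cv2.imread('pics/a.png');b=cv2.resize(cv2.imread('pics/w22.png')[120:320,220:420],(480,480))
cv2.imwrite('pics/ab.png',cv2.resize(cv2.hconcat([a,b]),(800,400)))
E
```

```text
time: 17.67
tool_pos: [471.0, 283.8, 177.8]
tcp_rot: [29.4, 90.0, -30.9]
ft_force: [0.1, -1.3, -0.3]
finger_gap: 17.2
[-0.12222464 -0.08073101  0.85707726]
time: 17.83
tool_pos: [470.8, 283.8, 177.8]
tcp_rot: [6.2, 90.0, -56.4]
ft_force: [1.1, -2.3, 0.3]
finger_gap: 17.4
17.83 [470.8 283.8 177.8] [  6.2  90.  -56.4] [ 1.1 -2.3  0.3] [-0.17 -0.13  1.27] 17.4
17.88 [470.8 283.8 177.8] [  3.2  90.  -59.3] [ 0.2 -2.   0.2] [-0.22 -0.11  1.31] 17.5
```

View pics/ab.png

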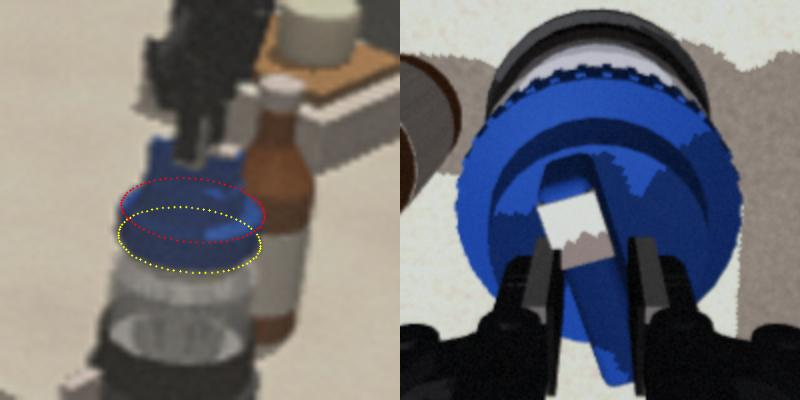

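Run:
```python
from h import *
from scipy.spatial.transform import Rotation as Ro
im=cv2.imread('pics/w17.png');cv2.imwrite('pics/c17.png',cv2.resize(im[170:320,250:400],(600,600)))
im=cv2.imread('pics/w22.png');cv2.imwrite('pics/c22.png',cv2.resize(im[170:320,250:400],(600,600)))
st=r.sense();print(st['joint_pos'][0]-st['joint_pos'][5],st['joint_pos'][5])
cv2.imwrite('pics/ab.png',cv2.resize(cv2.hconcat([cv2.imread('pics/c17.png'),cv2.imread('pics/c22.png')]),(800,400)))
```

```text
-62.509558191724075 88.26572335883412
```

View pics/ab.png

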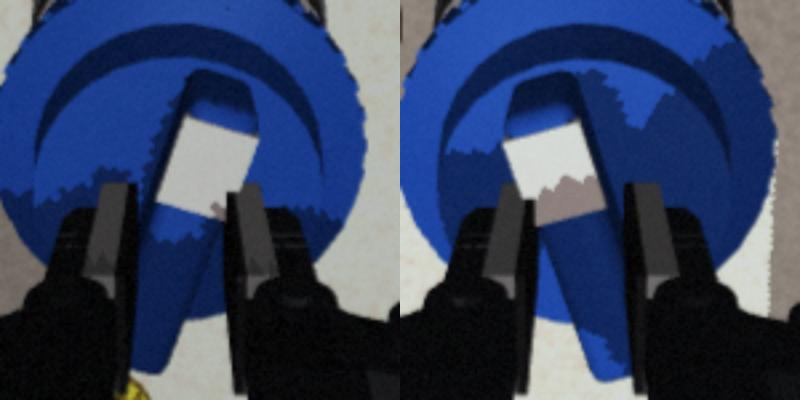

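Run:
```python
from h import *
def f(n,z,tl,tr,bl,br):
    m=dict(np.load(f'pics/{n}.npz'));k=400/150
    p=[Z(m,250+x/k,170+y/k,z)[:2] for x,y in(tl,tr,bl,br)]
    d=p[0]-p[2];e=p[1]-p[3];w=p[0]-p[1]
    a=lambda v:np.degrees(np.arctan2(v[1],v[0]))
    print(n,a(d),a(e),a(w)-90,np.linalg.norm(w))
f('w17',182.5,(188,113),(260,137),(157,202),(222,218))
f('w22',179,(103,145),(178,121),(137,227),(206,206))
```

```text
w17 123.64411456843331 119.50290605585978 -237.85815950852498 14.356748277802247
w22 46.87600681400466 44.428130765480034 46.12819661722307 14.669061577696766
```

The cap has turned 76° from the rib to the stop, as expected (about 77° of travel). I'll align with the bar, grip firmly and give a last clockwise nudge to confirm the hard stop.

```bash
python3 -m jog '[[[0,0,0],[0,0,0.11],-0.6],[[0,0,-0.002],[0,0,0.22],-0.6],[[0,0,-0.003],[0,0,0.32],-0.6],[[0,0,-0.003],[0,0,0.32],-1],[[0,0,-0.003],[0,0,0.32],-1]]' 40; python3 snap.py wrist w23; python3 -m jog '[[[0,0,0],[0,0,-0.02],-1],[[0,0,0],[0,0,-0.04],-1]]';python3 -c "
from h import *;s=r.sense();print(s['wrist_torque'],s['joint_pos'][0]-s['joint_pos'][5])"; python3 -m jog '[[[0,0,0],[0,0,-0.02],-1],[[0,0,0],[0,0,-0.04],-1]]';python3 -c "
from h import *;s=r.sense();print(s['wrist_torque'],s['joint_pos'][0]-s['joint_pos'][5])"
```

```text
time: 18.35
tool_pos: [470.8, 283.7, 174.7]
tcp_rot: [-47.6, 90.0, -92.1]
ft_force: [0.8, -2.1, -1.2]
finger_gap: 12.9
18.35 [470.8 283.7 174.7] [-47.6  90.  -92.1] [ 0.8 -2.1 -1.2] [-0.33 -0.15  0.18] 12.9
time: 18.57
tool_pos: [470.9, 283.6, 174.7]
tcp_rot: [-27.8, 90.0, -74.7]
ft_force: [1.8, -3.1, -0.8]
finger_gap: 12.7
[-0.61975116 -0.32275969  0.82986351] -46.879267464697705
time: 18.73
tool_pos: [470.9, 283.7, 174.8]
tcp_rot: [-4.9, 90.0, -54.0]
ft_force: [2.3, -3.8, -0.9]
finger_gap: 12.7
[-0.60211774 -0.4459363   1.00852651] -49.131717532915154
```

```bash
python3 -m jog '[[[0,0,0],[0,0,0.03],-0.6],[[0,0,0],[0,0,0.06],-0.5],[[0,0,0],[0,0,0.06],-0.2]]'; python3 -m jog '[[[0,0,0.01],[0,0,0],-0.2],[[0,0,0.03],[0,0,0],0],[[0,0,0.06],[0,0,0],0.3],[[0,0,0.09],[0,0,0],0.3],[[0,0,0.12],[0,0,0],0.3]]'; python3 -m jog '[[[0,0,0.0],[0,0,0],0.3],[[0,0,0.0],[0,0,0],0.3]]'; python3 snap.py wrist w24; python3 snap.py scene s24; python3 snap.py top t24
```

```text
time: 18.98
tool_pos: [470.5, 284.4, 174.9]
tcp_rot: [157.6, 89.9, 112.1]
ft_force: [-0.1, -0.5, 0.1]
finger_gap: 32.2
time: 19.4
tool_pos: [470.3, 284.1, 296.9]
tcp_rot: [155.0, 90.0, 109.4]
ft_force: [0.9, 0.4, 0.0]
finger_gap: 55.6
time: 19.57
tool_pos: [471.8, 284.8, 298.5]
tcp_rot: [76.1, 89.7, 30.4]
ft_force: [-0.5, 0.7, -0.1]
finger_gap: 55.4
19.57 [471.8 284.8 298.5] [76.1 89.7 30.4] [-0.5  0.7 -0.1] [0.   0.   0.01] 55.4
19.62 [471.  284.3 296.1] [81.6 89.9 36. ] [-0.2  0.4 -0.6] [-0.01 -0.03 -0.01] 55.3
19.67 [470.5 284.  294.6] [-155.8   90.   158.6] [ 0.3 -0.7 -0.3] [0.   0.04 0.  ] 55.5
```

View pics/w24.png

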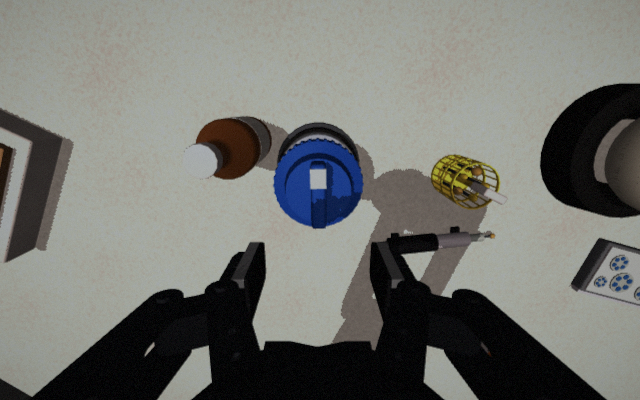

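View pics/s24.png

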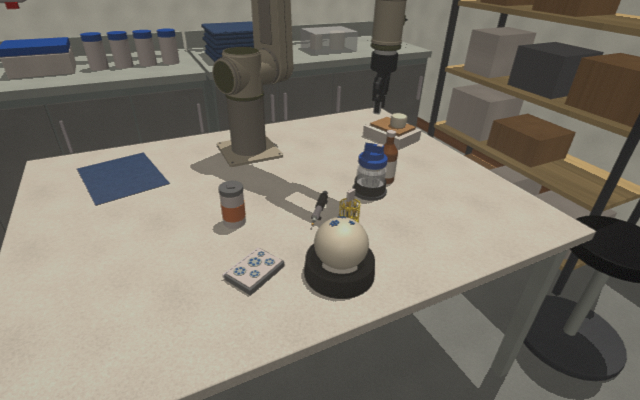

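View pics/t24.png

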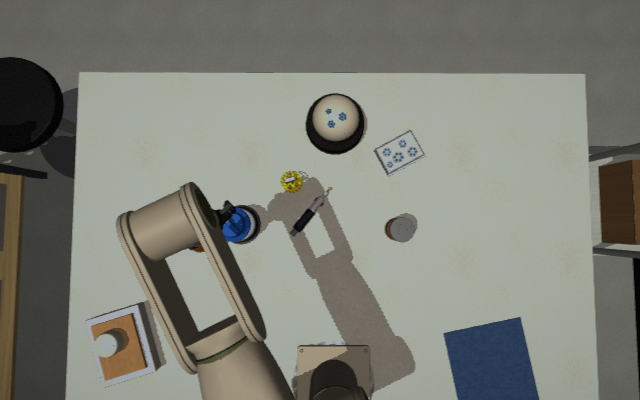

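Run:
```python
from ov import *
m=dict(np.load('pics/w24.npz'));im=cv2.imread('pics/w24.png')
hsv=cv2.cvtColor(im,cv2.COLOR_BGR2HSV);b=cv2.inRange(hsv,(100,120,20),(125,255,255));b[:, :250]=0;b[:,380:]=0;b[:120]=0;b[240:]=0
k=max(cv2.findContours(b,0,1)[0],key=cv2.contourArea);e=cv2.fitEllipse(cv2.convexHull(k));print(e,Z(m,*e[0],130))
j=[470.7,283.5];C=lambda o:[(j,47,o,(0,255,255)),(j,47,o+22,(0,0,255)),(j,33.5,o+44,(0,255,0))]
ov(m,im,(265,120,110,115),4.2,C(112),'pics/a.png')
ov(dict(np.load('pics/s24.npz')),cv2.imread('pics/s24.png'),(340,125,70,80),6,[(j,47,112,(0,255,255)),(j,47,134,(0,0,255))],'pics/b.png')
a=cv2.imread('pics/a.png');bb=cv2.imread('pics/b.png');o=np.zeros((485,900,3),np.uint8);o[:a.shape[0],:a.shape[1]]=a;o[:480,475:895]=bb
cv2.imwrite('pics/ab.png',cv2.resize(o,(800,431)))
k=[c for c in cv2.findContours(cv2.inRange(im[165:200,300:340],(150,150,150),(255,255,255)),0,1)[0]];k=max(k,key=cv2.contourArea)
bx=cv2.boxPoints(cv2.minAreaRect(k))+[300,165];w=[Z(m,*p,179)[:2] for p in bx]
for i in range(4):
    d=w[(i+1)%4]-w[i];print(np.degrees(np.arctan2(d[1],d[0])),np.linalg.norm(d))
```

```text
((317.8484191894531, 182.23731994628906), (88.3965835571289, 89.09788513183594), 93.53113555908203) [473.07139998 284.60399835 130.        ]
-45.74735933215118 13.288722722283214
-135.2861284615211 15.566741289855809
134.24663217426905 13.521816230560946
43.85588775769006 15.565192084731503
```

View pics/ab.png

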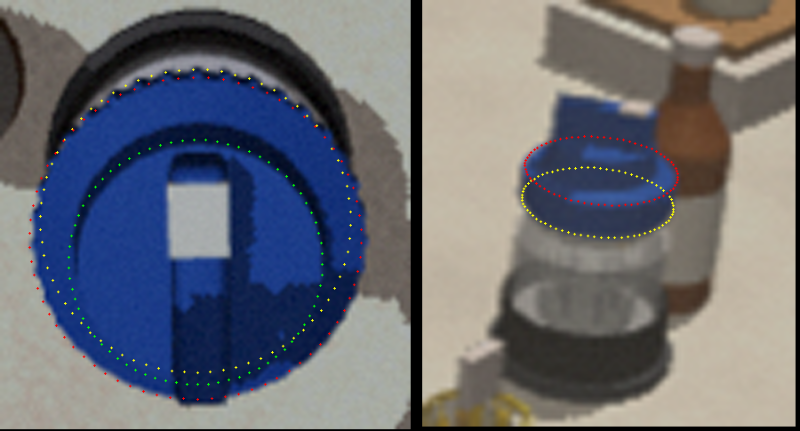

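Run:
```python
from h import *
a,b=cv2.imread('pics/scene0.png'),cv2.imread('pics/s24.png');ta,tb=cv2.imread('pics/top0.png'),cv2.imread('pics/t24.png')
def sh(A,B,x,y,w,h):
    g=lambda q:cv2.cvtColor(q,cv2.COLOR_BGR2GRAY)
    R=cv2.matchTemplate(g(B)[y-6:y+h+6,x-6:x+w+6],g(A)[y:y+h,x:x+w],cv2.TM_CCOEFF_NORMED);_,v,_,l=cv2.minMaxLoc(R);return l[0]-6,l[1]-6,round(v,3)
print('bottle',sh(a,b,386,133,13,50),'tub',sh(a,b,216,180,32,46),sh(ta,tb,384,213,32,30),'hp',sh(a,b,310,190,18,30),'case',sh(a,b,222,248,64,44),sh(ta,tb,372,128,56,50),'yellow',sh(a,b,338,198,22,22))
order.hand_in()
```

```text
bottle (0, 0, 0.991) tub (0, 0, 0.939) (0, 0, 0.999) hp (0, 0, 0.822) case (0, 0, 1.0) (0, 0, 0.999) yellow (0, 0, 0.731)
the job is handed in; nothing more can be done
```

The steel burr basket is standing on the jar floor and the blue cap is screwed fully home on the jar. I then let go and handed the job in at about 19.7 s of the 69 s allowed.

- **Basket:** it touched down at the height expected for the jar floor, with about 12 N. The wrist picture then showed it upright and centred.
- **Cap:** I set it level on the thread and turned it anticlockwise with a loose grip until it dropped. The scene picture showed it 14.5 mm below the rim, against the rib.
- **Screwing home:** it then turned about 77° clockwise to the stop, with torque rising past 1 N m. A firm regrip and nudge moved it no further beyond about 1°.
- **Last checks:** the cap's height matches 18 mm below the rim, to within about 1 mm in the scene view.
- **Bystanders:** the bottle, tub, handpiece, implant case and yellow basket showed no shift in before-and-after picture matching. The handpiece and yellow basket matched less strongly (0.82 and 0.73); I put this down to changed shadows but did not check.
- **Disagreement:** in the last wrist picture the cap's fitted centre was about 2.5 mm off the jar axis in x. The arm was still settling then, and the scene view agreed with the axis.

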